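# Level the wobbly coffee stand and set it with cups and dates

## Task

The coffee stand rocks: turn the two thumb knobs at its near corners until it stands level with all four feet bearing on the sideboard, and do this before anything is put on it. Then lift the coffee cups one at a time, each nested one straight up out of the cup below, and stand every one of them upright, separately, on the stand's plate, and set the date basket on the plate too. The stand must still be level and steady at the end; leave the dallah and the two tulip glasses where they are.

Things in the scene. Friction and masses are not known exactly. Their poses are not given: they have to be found in the camera images.
- stand: brass-trimmed wooden coffee stand, loose, 3 to 4 kg, plate 260 (x) by 320 (y) by 15 mm. Origin under the plate's centre at the level of the feet's undersides; plate's top at z = 45 mm. x points away from the robot, y left (within 0.2 rad). A rim 10 mm high, 8 thick lines the far edge and the far part of both sides. Feet at x = +-105, y = +-135 mm: far ones fixed, near ones screws with knobs on top
- knob_left (a joint): round ribbed black thumb knob with a red line on top, 36 mm across, 30 tall, at the robot-side left (+y) corner of the stand, in one piece with the foot below. In rad: 0 = foot as long as the fixed feet; positive = turned clockwise from above, foot longer (6 mm a full turn; stops near -11 and +7). Start varies. About 0.05 N m turns it; it stays where left
- knob_right (a joint): round ribbed black thumb knob with a red line on top, 36 mm across, 30 tall, at the robot-side right (-y) corner of the stand, in one piece with the foot below. In rad: 0 = foot as long as the fixed feet; positive = turned clockwise from above, foot longer (6 mm a full turn; stops near -11 and +7). Start varies. About 0.05 N m turns it; it stays where left
- knob_left_grip (a point): point on the axis of the left knob, at the height to grip it: 12 mm below the knob's top and 31 mm above the stand's plate when the knob reads 0 (the knob moves up and down with its foot)
- knob_right_grip (a point): point on the axis of the right knob, at the height to grip it: 12 mm below the knob's top and 31 mm above the stand's plate when the knob reads 0 (the knob moves up and down with its foot)
- pad_far_left: rubber pad of the far left (fixed) foot, 28 mm across and 10 mm tall, origin at the centre of its underside; gives about 0.5 mm under its share of the stand
- pad_far_right: rubber pad of the far right (fixed) foot, 28 mm across and 10 mm tall, origin at the centre of its underside; gives about 0.5 mm under its share of the stand
- pad_near_left: rubber pad of the near left (adjustable) foot, 28 mm across and 10 mm tall, origin at the centre of its underside; gives about 0.5 mm under its share of the stand
- pad_near_right: rubber pad of the near right (adjustable) foot, 28 mm across and 10 mm tall, origin at the centre of its underside; gives about 0.5 mm under its share of the stand
- coaster: bamboo coaster board, 100 mm (x) by 220 mm (y), 10 mm thick, fixed to the sideboard; origin at the centre of its underside. The cups start on it in two places, 60 mm to either side of its middle along y
- cup1: white handleless coffee cup, a plain cone: rim 62 mm across, foot 40 mm, 60 mm tall, wall 2.5 mm, inner floor 18 mm above the foot, 0.12 kg. Origin at the centre of its underside, z up out of the mouth. Starts on the coaster board.
- cup2: white handleless coffee cup, a plain cone: rim 62 mm across, foot 40 mm, 60 mm tall, wall 2.5 mm, inner floor 18 mm above the foot, 0.12 kg. Origin at the centre of its underside, z up out of the mouth. Starts on the coaster board.
- cup3: blue handleless coffee cup, a plain cone: rim 62 mm across, foot 40 mm, 60 mm tall, wall 2.5 mm, inner floor 18 mm above the foot, 0.12 kg. Origin at the centre of its underside, z up out of the mouth. Starts nested in cup1, resting on its inner floor, so 18 mm of it shows above that rim; may be absent.
- cup4: blue handleless coffee cup, a plain cone: rim 62 mm across, foot 40 mm, 60 mm tall, wall 2.5 mm, inner floor 18 mm above the foot, 0.12 kg. Origin at the centre of its underside, z up out of the mouth. Starts nested in cup2, resting on its inner floor, so 18 mm of it shows above that rim; may be absent.
- basket: closed rattan-look plastic date basket, 84 mm (x) by 124 mm (y) at the lid, 59 mm tall to the lid, 0.35 kg, lid latched; origin at the centre of its underside
- basket_grip (a point): middle of the basket's handle: a bar 12 mm wide (basket x), 12 mm tall and 70 mm long (basket y), this point 86 mm above the basket's underside and on its centre, with a 21 mm gap between the bar and the lid (posts 60 mm apart)
- dallah: stainless steel coffee pot, 225 mm tall, 116 mm across, spout and handle along its y; origin at the centre of its underside; a bystander
- glass1: tulip-shaped tea glass, 85 mm tall, 54 mm across; origin at the centre of its underside; a bystander
- glass2: another such tulip glass, a bystander
Not all that is in view belongs to the job. What is shaped like the cup3 but black is not meant.

How it is judged:
By the outcome, as a careful person would: the job done as asked, in the order asked, and still so for the second after the job is handed in, with the robot touching nothing.
Of cup3, cup4 only 1 to 2 are there at a start; the rules pass over those that are not, and their reading is None.
At some moment in a run one of basket may be knocked a few centimetres aside while the robot is not near it.
It also fails if it takes over 210 s, if anything falls off the work surface, if the arm or the gripper's body presses on something with over 40 N, if the wrist force passes 120 N, or if a joint passes its speed limit or range.

## Robot

A 6-joint arm with a two-finger parallel gripper is mounted at the origin on the work surface. World frame = base frame: x ahead of the robot, y to its left, z up, the work surface at z = 0. Lengths are in mm, angles in rad, forces in N, time in s.
With the tool pointing down it reaches from about 275 to 750 mm from the base axis. Payload 10.2 kg.
Tool frame: the origin (TCP) lies at the very end of the fingers, on their centre line; the grasp point (between the pads) lies 19 mm behind it (ctrl.hold_point_z is the distance from the TCP to the grasp point, in mm); z points along the fingers, y is the direction in which the jaws open and shut (so a half turn about z gives the same grasp; the last joint's range is limited). The gripper opens to 85 mm and grips with 20 to 120 N. Pads are 22 mm wide; open, the fingers measure 114 mm over their backs; the gripper's body (76 mm by 85 mm) begins 54 mm behind the grasp point. The pads swing forward as they close: fully open they stand 13 mm farther back than shut.
Start: joints at [0.88, 0.313, 1.498, -0, 1.331, -0.223], TCP at [236.748, 468.595, 193.094] pointing down, gripper open.
Joint ranges: [-2.94, 2.94], [-0.97, 2.17], [0.19, 2.56], [-1.23, 4.37], [0.02, 3.11], [-2.88, 2.88]. Speed limits (rad/s): [2.39, 2.39, 3.01, 3.14, 3.14, 3.14].

## Interface

Orientations are given as a unit quaternion [w, x, y, z].
In Python, from rig import readout, cams, workorder, spotter, ctrl gives the robot as it stands.
- The arm moves only by the tool step_arm, never from a script. Its argument "plan" is text: rows parted by semicolons, each of 5 numbers parted by spaces: the shift along the tool's x, y, z in cm, then the turn about the tool's z in degrees, then the opening in per cent of the stroke, from 0 (shut) to 100 (fully open). In form: x y z twist gripper; .... A call has 1 to 10 rows; each row is the pose to reach, as a shift and turn from the pose commanded when the call began, along the tool's axes at that moment; what a row does not reach only later rows make up. A row lasts 1/10 s, in which the tool goes at most 50 mm and 8.59 degrees, less where a joint would pass 70% of its speed; a pose out of reach is approached as far as the arm can. A call with a gripper value outside its range is refused whole. The fingers move at their own pace and stop on an object; "grip_force" is the grip in N (left out, the last holds). Time passes only in rows, so rows that repeat a pose let the fingers close. It gives the time, the measured TCP pose, the force and the opening at its end, in the units of the state.
- readout.sense(): the state, without advancing time (a new reading comes with each control period).
- cams.capture(name): name is "side" or "top"; returns (picture, depth): 420x560x3 uint8, red, green, blue; 420x560 float32, mm along the optical axis (not along the pixel's ray), 0 where there is no reading.
- cams.camera_info(name): a dict with "vfov" (degrees; the focal length in pixels is half the picture's height over the tangent of half this angle, whatever the lens; pixels are square), "cx", "cy" (the principal point, pixels), "k1" (the pictures are not rectified: a ray, as slopes to the right and down, at radius r is drawn at 1 + k1 r^2 times it, then the intrinsics apply), "rvec" (rotation vector, rad) and "tvec" (3), from world to camera coordinates, as OpenCV has them. Camera axes: x right, y down, z forward; pixel columns grow to the right and rows downward; lengths in mm; the calibration is good to about 2 mm. A picture is of the moment at which its call begins. camera_info takes no time and is no camera call.
- workorder.finish_job(): hands the job in, once; it reports no verdict.
Trained networks look in the newest picture that a camera, given by its name, has taken for a name from the list of things; names that differ only in an ending like _2 or _b are one class to them, and where a whole thing is asked for, a point or a joint stands for the part that bears it (a point fixed in the world has none). Each returns a list of dicts, best first, with "conf" (0 to 1); they miss things now and then, are a little off and sometimes report something else, mostly with a low value. They report only what shows in the picture. A call takes as long as a camera call. They do not tell look-alikes from the thing itself.
- spotter.regions_of(camera, target): "pixels" (420x560 bool, what is visible of it) and "extent" ([centre column, centre row, width, height] in pixels, round what is visible of it).
The state is a dict: "time_s": time; "joints": joint angles; "dq": joint speeds; "tau": joint torques, N m; "eef_pos": TCP position; "ee_rot": TCP orientation; "force": force on the tool from outside, world axes, zero at the start; "wrist_torque": the same for the moment, N m; "grip_width": opening from 0.0 (shut) to 1.0 (fully open).
Only numpy, scipy, OpenCV 4.12 (cv2) and the standard library are available. Lean on these libraries where they do the work, as an engineer would, in place of code of your own. Each camera call takes 0.05 s, during which the arm holds its last target. There are 200 camera calls.

## Working session

There is one attempt and no reset: what is moved stays moved. The work goes in short steps, Python scripts to look and compute and a tool call to move; the robot and the scene stay as the last step left them, time stands still between calls to the robot, and variables do not carry over. Pictures are saved under pics/ and viewed, about 12 in all and at most 16, crops included, and the job is handed in when it is done.

Besides the shell and the picture viewer there is one more tool, called after "Call:" as name(argument=value, ...), one argument or row to a line, values as JSON. step_arm: Moves the arm, as the interface text tells. Its arguments: {"type":"object","properties":{"plan":{"type":"string"},"grip_force":{"type":"number"}},"required":["plan"]}

```bash
ls; mkdir -p pics
cat > h.py <<'E'
import numpy as np, cv2
from rig import readout, cams, workorder, spotter, ctrl
def info(n):
    c=cams.camera_info(n); f=210/np.tan(np.radians(c['vfov'])/2)
    R,_=cv2.Rodrigues(np.array(c['rvec'],float)); return c,f,R,np.array(c['tvec'],float).ravel()
def rays(n,uv):
    c,f,R,t=info(n); uv=np.atleast_2d(uv).astype(float)
    d=np.c_[(uv[:,0]-c['cx'])/f,(uv[:,1]-c['cy'])/f]; p=d.copy()
    for _ in range(20): p=d/(1+c['k1']*(p**2).sum(1))[:,None]
    return p
def world(n,uv,z):   # depth along axis
    c,f,R,t=info(n); p=rays(n,uv); z=np.asarray(z,float)
    return (np.c_[p[:,0]*z,p[:,1]*z,z]-t)@R
def proj(n,P):
    c,f,R,t=info(n); q=np.atleast_2d(P)@R.T+t; s=q[:,:2]/q[:,2:]; s=s*(1+c['k1']*(s**2).sum(1))[:,None]
    return s*f+[c['cx'],c['cy']]
def cloud(n,depth):
    v,u=np.mgrid[0:420,0:560]; return world(n,np.c_[u.ravel(),v.ravel()],depth.ravel()).reshape(420,560,3)
def save(name,img,s=1): cv2.imwrite('pics/'+name,cv2.resize(img[:,:,::-1],None,fx=s,fy=s))
def yaw():
    w,x,y,z=readout.sense()['ee_rot']
    X=np.array([1-2*(y*y+z*z),2*(x*y+w*z)]); Y=np.array([2*(x*y-w*z),1-2*(x*x+z*z)])
    return X,Y
E
python3 - <<'E'
from h import *
print(readout.sense()); print(ctrl.hold_point_z)
out={}
for n in('side','top'):
    im,d=cams.capture(n); save(n+'0.png',im,1.4); np.savez(n+'0.npz',im=im,d=d); W=cloud(n,d)
    print(n,cams.camera_info(n))
    for t in ['stand','knob_left','knob_right','coaster','cup1','cup3','basket','basket_grip','dallah','glass1']:
        for r in spotter.regions_of(n,t)[:4]:
            m=r['pixels']&(d>0); P=W[m]
            print(t,round(r['conf'],2),np.round(r['extent']),m.sum(), np.round(np.median(P,0)) if len(P) else '', np.round(np.percentile(P,2,axis=0)),np.round(np.percentile(P,98,axis=0)))
E
```

```text
pics
{'time_s': 0.0, 'joints': array([ 8.79597956e-01,  3.13412460e-01,  1.49842572e+00, -2.11730670e-05,
        1.33098864e+00, -2.23356160e-01]), 'dq': array([ 0.00241368,  0.00108153, -0.00102753,  0.00199605, -0.00054699,
        0.00017645]), 'tau': array([ 1.52182333e-04, -4.12252772e+01, -2.59751880e+01, -1.68426350e-04,
        3.95067211e-03,  1.95591878e-05]), 'eef_pos': array([236.55562714, 468.3517702 , 192.55858968]), 'ee_rot': array([-2.63220330e-04,  2.31791113e-01,  9.72765387e-01, -5.58221498e-04]), 'force': array([ 0.8577461 , -0.03714177,  0.09075261]), 'wrist_torque': array([-0.00620188, -0.00248192, -0.02866314]), 'grip_width': 0.9986674005722725}
18.700000000000003
side {'vfov': 46.161422836758405, 'cx': 279.51484070201997, 'cy': 214.3473761452594, 'k1': -0.057599772072506994, 'rvec': array([ 0.47075466, -2.59103116,  1.39747078]), 'tvec': array([ 485.65354658,  167.42396778, 1117.69323247])}
stand 0.85 [270. 197. 119.  87.] 6205 [ 587. -117.   45.] [ 458. -314.    7.] [713.   8.  86.]
knob_left 0.55 [294. 214.  19.  20.] 247 [485.  -3.  85.] [470. -39.  44.] [
[... 2697 characters left out ...]
 227.  25.  24.] 445 [460. 201.  35.] [430. 170.  25.] [482. 223.  73.]
cup3 0.8 [122. 273.  25.  22.] 437 [331. 398.  28.] [306. 360.  15.] [355. 415.  64.]
cup3 0.7 [111. 221.  22.  20.] 488 [458. 448.  33.] [429. 412.   2.] [483. 468.  63.]
basket 0.75 [217. 167.  49.  33.] 1701 [616. 173.  59.] [581. 114.  11.] [662. 234.  94.]
basket 0.73 [127. 153.  28.  27.] 509 [642. 407.  83.] [624. 389.   7.] [670. 437.  90.]
basket 0.47 [184. 231.  83.  41.] 2024 [436. 255.  11.] [399. 147.   3.] [499. 357.  17.]
dallah 0.71 [477. 184.  66.  58.] 2187 [ 579. -471.  117.] [ 530. -574.    1.] [ 663. -434.  211.]
glass1 0.67 [125. 151.  28.  27.] 505 [642. 406.  83.] [624. 389.   8.] [671. 436.  90.]
```

View pics/top0.png

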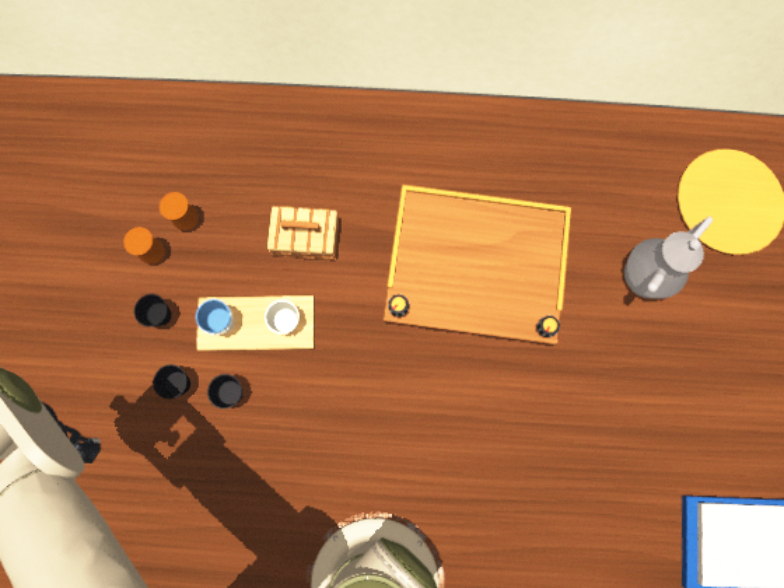

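View pics/side0.png

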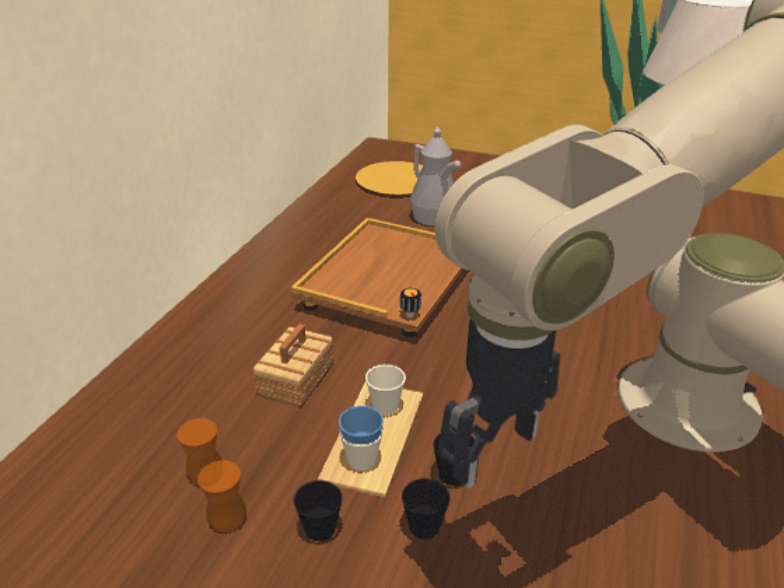

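Run:
```python
from h import *
im=np.load('top0.npz')['im'];d=np.load('top0.npz')['d']
ims=np.load('side0.npz')['im'];ds=np.load('side0.npz')['d']
print(im[225:229,270:274,0][:1])
a=cv2.resize(im[195:255,260:420,::-1],None,fx=5,fy=5,interpolation=cv2.INTER_CUBIC)
b=cv2.resize(ims[150:230,210:330,::-1],None,fx=3.5,fy=3.5,interpolation=cv2.INTER_CUBIC)
b=cv2.copyMakeBorder(b,0,0,0,800-b.shape[1],cv2.BORDER_CONSTANT)
cv2.imwrite('pics/z0.png',np.vstack([a,b]))
for n,dd in(('top',d),('side',ds)):
    W=cloud(n,dd)
    P=W[(dd>0)&(W[...,0]>500)&(W[...,0]<690)&(W[...,1]>-280)&(W[...,1]<-30)&(W[...,2]>25)&(W[...,2]<65)]
    A=np.c_[P[:,:2]-[585,-152],np.ones(len(P))]; c,*_=np.linalg.lstsq(A,P[:,2],rcond=None)
    r=P[:,2]-A@c; print(n,len(P),c,r.std())
    F=W[(dd>0)&(W[...,0]>350)&(W[...,0]<700)&(abs(W[...,2])<12)]
    A=np.c_[F[:,:2]-[585,-152],np.ones(len(F))]; c2,*_=np.linalg.lstsq(A,F[:,2],rcond=None); print('table',c2,len(F))
    m=((dd>0)&(W[...,2]>35)&(W[...,2]<60)&(W[...,0]>430)&(W[...,0]<740)&(W[...,1]<40)&(W[...,1]>-340))
    print(cv2.minAreaRect(W[m][:,:2].astype(np.float32)))
```

```text
[[160 162 160 166]]
top 6726 [ 2.81102286e-03 -3.93983528e-03  4.42385301e+01] 2.5207301184063065
table [-3.33834751e-04  4.68128811e-04  7.58842303e-01] 53079
((581.0326538085938, -155.07620239257812), (319.443115234375, 263.01336669921875), 85.45807647705078)
side 2963 [ 2.24681650e-03 -3.95823912e-03  4.47021141e+01] 1.5359654851612243
table [-4.23444002e-03  8.98172075e-05  1.07979572e+00] 27923
((583.4246215820312, -155.1016082763672), (327.6274108886719, 264.8250732421875), 85.36739349365234)
```

View z0.

The top view shows the stand right of centre, with knobs at (283,219) and (391,233) in raw pixels. The basket is at (217,167), and the coaster holds a blue cup at (153,227) and a white one at (201,227). The side view shows the blue cup nested in a white one, so there are three cups; the black ones are decoys.

View pics/z0.png

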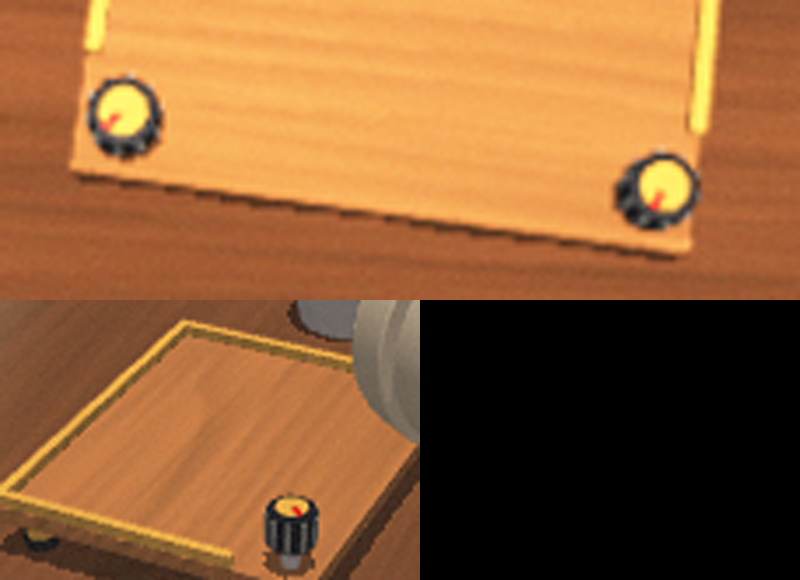

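Run:
```python
from h import *
for n in('top','side'):
    d=np.load(n+'0.npz')['d']; W=cloud(n,d)
    F=W[(d>0)&(W[...,0]>350)&(W[...,0]<760)&(W[...,1]>-420)&(W[...,1]<120)&(abs(W[...,2])<8)]
    A=np.c_[F[:,:2]-[585,-152],np.ones(len(F))]; ct,*_=np.linalg.lstsq(A,F[:,2],rcond=None)
    P=W[(d>0)&(W[...,0]>500)&(W[...,0]<685)&(W[...,1]>-280)&(W[...,1]<-30)&(abs(W[...,2]-45)<8)]
    A=np.c_[P[:,:2]-[585,-152],np.ones(len(P))]; cp,*_=np.linalg.lstsq(A,P[:,2],rcond=None)
    print(n,'rel',cp-ct)
    for k in((485,-15),(464,-277)):
        m=(d>0)&(np.hypot(W[...,0]-k[0],W[...,1]-k[1])<30)&(W[...,2]>70)
        Q=W[m]
        if len(Q)<10: continue
        T=Q[Q[:,2]>np.percentile(Q[:,2],60)-2.5]
        v,u=np.nonzero(m)
        print(k,len(Q),'box',np.percentile(Q,[1,99],axis=0).round(1).tolist(),'top',np.median(T,0).round(1),'above plate',np.median(T[:,2])-cp@[*(np.median(T,0)[:2]-[585,-152]),1])
        print(np.histogram(Q[:,2],np.arange(70,104,3))[0])
```

```text
top rel [ 4.00182514e-03 -3.76221617e-03  4.39412431e+01]
(485, -15) 191 box [[468.3, -30.9, 75.1], [502.8, 5.8, 97.4]] top [486.4 -13.8  93. ] above plate 49.54494039701025
[ 0  5  3  4  5 11 60 62 37  4  0]
(464, -277) 187 box [[448.7, -297.7, 70.8], [481.6, -260.8, 92.4]] top [ 465.3 -279.6   88.7] above plate 44.334169080853336
[ 7  3  5  5 30 52 64 20  1  0  0]
side rel [ 2.14393084e-03 -2.86137246e-03  4.39347296e+01]
(485, -15) 203 box [[468.8, -27.2, 70.2], [504.3, 7.1, 95.3]] top [486.5  -9.1  92.4] above plate 48.51197119326106
[17 19 12 19 14 14 24 66 18  0  0]
```

The crop shows the left knob's red line pointing down-left and the right one's pointing down and slightly left, with the left knob standing clearly higher. Heights above the plate of 49.5 and 44.3 mm fit readings of about -7.1 and -1.2 rad, with zero pointing towards +y.

```bash
cat >> h.py <<'E'
def caps(im,d,seeds):
    """yellow cap centre + red-line direction (deg clockwise from +x, seen from above) for each knob in the top picture"""
    W=cloud('top',d); hsv=cv2.cvtColor(im,cv2.COLOR_RGB2HSV); out=[]
    for s in seeds:
        u,v=proj('top',s)[0]; x0,y0=int(u)-11,int(v)-11; S=8
        c=cv2.resize(im[y0:y0+22,x0:x0+22],None,fx=S,fy=S,interpolation=cv2.INTER_CUBIC).astype(float)
        Y=((c[...,0]>170)&(c[...,2]<110)&(c[...,1]>120)); Rm=(c[...,0]>150)&(c[...,1]<110)&(c[...,2]<90)&(c[...,0]-c[...,1]>80)
        out.append((c,Y,Rm,x0,y0,S))
    return out
def move(x,y,z,yd=None):
    """rel. move to TCP xyz with jaw-axis angle yd (deg, mod 180 nearest unless given absolute)"""
    s=readout.sense(); X,Y=yaw(); dp=np.array([x,y])-s['eef_pos'][:2]; a=np.degrees(np.arctan2(Y[1],Y[0]))
    tw=0 if yd is None else a-yd
    print('row: %.2f %.2f %.2f tw %.1f (+-180 ok)  j6 %.2f yawY %.1f'%(dp@X/10,dp@Y/10,(s['eef_pos'][2]-z)/10,tw,s['joints'][5],a))
E
python3 - <<'E'
from h import *
f=np.load('top0.npz'); im=f['im'];d=f['d']
print(world('top',[[285.4,216.6]],[1])[0])
def atz(n,uv,z):
    a=world(n,[uv],[1])[0]; b=world(n,[uv],[2])[0]; k=(z-a[2])/(b[2]-a[2]); return a+k*(b-a)
print(atz('top',(285.4,216.6),93.5),atz('top',(393.4,233),88.7))
print(atz('side',(210+293/3.5,150+207/3.5),93.5))
W=cloud('top',d)
m=((d>0)&(W[...,2]>38)&(W[...,2]<60)&(W[...,0]>430)&(W[...,0]<740)&(W[...,1]<40)&(W[...,1]>-340)).astype(np.uint8)
m=cv2.morphologyEx(m,cv2.MORPH_OPEN,np.ones((3,3))); m=cv2.morphologyEx(m,cv2.MORPH_CLOSE,np.ones((9,9)))
c=max(cv2.findContours(m,0,2)[0],key=cv2.contourArea)[:,0,:]
P=np.array([atz('top',p,45) for p in c]); r=cv2.minAreaRect(P[:,:2].astype(np.float32)); print(r)
move(487,-12,180,90)
E
```

```text
[ 259.41404851  -23.00143975 1284.46665113]
[487.61842472 -14.70439841  93.5       ] [ 462.95480682 -283.02271323   88.7       ]
[485.84382354 -11.79358723  93.5       ]
((581.92724609375, -155.99807739257812), (321.7229919433594, 266.15325927734375), 85.4267349243164)
row: -44.01 -31.61 1.31 tw -26.8 (+-180 ok)  j6 -0.22 yawY 63.2
```

Call:
step_arm(
  plan="-44.1 -31.7 1 -50 75;-44.1 -31.7 1 -50 75;-44.1 -31.7 1 -50 75;-44.1 -31.7 1 -50 75;-44.1 -31.7 1 -50 75;-44.1 -31.7 1 -50 75;-44.1 -31.7 1 -50 75;-44.1 -31.7 1 -50 75;-44.1 -31.7 1 -50 75;-44.1 -31.7 1 -50 75",
  grip_force=25,
)

```text
time_s: 2.1
eef_pos: [447.5, 64.0, 185.0]
ee_rot: [0.0, -0.201, 0.98, -0.0]
force: [1.2, 1.6, -0.7]
grip_width: 0.748
```

```bash
python3 -c "
from h import *
move(487,-13,130,113)"
```

```text
row: -0.60 -8.63 5.50 tw 0.2 (+-180 ok)  j6 -2.09 yawY 113.2
```

Call:
step_arm(
  plan="-0.6 -8.6 5 0 75;-0.6 -8.6 5 0 75;-0.6 -8.6 5 0 75;-0.6 -8.6 9 0 75;-0.6 -8.6 12.5 0 75;-0.6 -8.6 12.5 0 75;-0.6 -8.6 12.5 0 75;-0.6 -8.6 12.5 0 75",
)

```text
time_s: 2.9
eef_pos: [487.5, -10.7, 61.8]
ee_rot: [0.002, -0.201, 0.98, -0.001]
force: [0.4, -0.1, -0.3]
grip_width: 0.746
```

Run:
```python
from h import *
im,d=cams.capture('side'); 
cv2.imwrite('pics/s1.png',cv2.resize(im[150:270,210:350,::-1],None,fx=5,fy=5,interpolation=cv2.INTER_CUBIC))
move(487,-13,59,113); print(readout.sense()['force'])
```

```text
row: 0.12 -0.19 0.27 tw 0.2 (+-180 ok)  j6 -2.24 yawY 113.2
[-0.09559025  0.00464483  0.21150029]
```

View pics/s1.png

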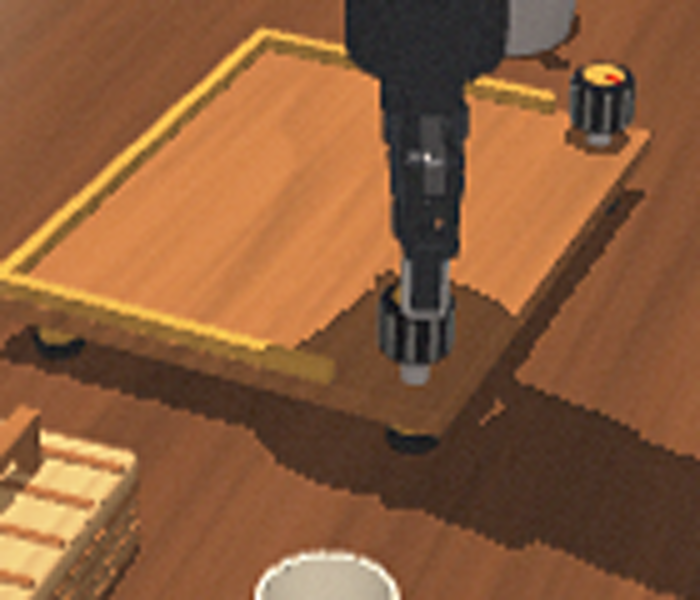

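The side view shows the fingers on both sides of the left knob at about (416,310), with the pads over its upper half. I'll centre a little better, lower slightly and close.

Call:
step_arm(
  plan="0.1 -0.2 0.5 0 75;0.1 -0.2 0.5 0 40;0.1 -0.2 0.5 0 30;0.1 -0.2 0.5 0 30;0.1 -0.2 0.5 0 30;0.1 -0.2 0.5 0 30;0.1 -0.2 0.5 0 30",
  grip_force=25,
)

```text
time_s: 3.65
eef_pos: [486.1, -12.9, 54.8]
ee_rot: [0.0, -0.201, 0.98, -0.0]
force: [-0.0, -0.1, -0.2]
grip_width: 0.299
```

Run:
```python
from h import *
im,d=cams.capture('side'); 
a=cv2.resize(im[190:250,265:325,::-1],None,fx=7,fy=7,interpolation=cv2.INTER_CUBIC)
im,d=cams.capture('top')
b=cv2.resize(im[190:250,255:308,::-1],None,fx=7,fy=7,interpolation=cv2.INTER_CUBIC)
cv2.imwrite('pics/s2.png',np.hstack([a,b])); print(readout.sense()['grip_width'],readout.sense()['wrist_torque'])
```

```text
0.2988006330117823 [-0.01391775  0.02424489  0.03784897]
```

View pics/s2.png

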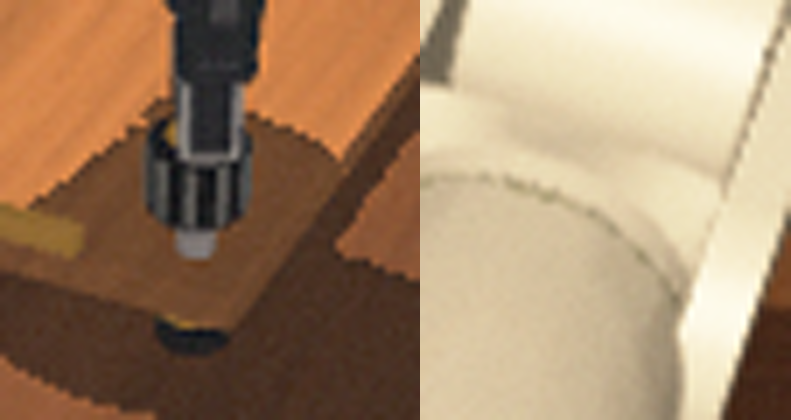

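Call:
step_arm(
  plan="0 0 0 0 15;0 0 0 0 5;0 0 0 0 5;0 0 0 0 5",
  grip_force=25,
)

```text
time_s: 4.15
eef_pos: [486.1, -12.9, 54.8]
ee_rot: [-0.0, -0.201, 0.98, -0.0]
force: [-0.5, 0.2, -0.5]
grip_width: 0.05
```

Run:
```python
from h import *
s=readout.sense();print(s['eef_pos'],s['grip_width'],s['joints'])
print(proj('side',[s['eef_pos'],[487,-13,93],[487,-13,63]]))
im,d=cams.capture('side'); 
a=im.copy()
p=proj('side',[s['eef_pos']])[0]; W=cloud('side',d)
c=cv2.resize(im[180:250,255:335,::-1],None,fx=7,fy=7,interpolation=cv2.INTER_CUBIC)
cv2.circle(c,(int((p[0]-255+.5)*7),int((p[1]-180+.5)*7)),4,(0,255,0),1)
cv2.imwrite('pics/s3.png',c)
for v in range(196,226,3): print(v,[tuple(np.round(W[v,u]).astype(int)) for u in (290,294,298)])
```

```text
[486.10953293 -12.92219837  54.79129232] 0.04991048524135737 [-2.68051462e-01  3.92231801e-01  1.78493480e+00 -5.46033193e-05
  9.64448620e-01 -2.24371128e+00]
[[293.38676808 221.86071299]
 [293.42506742 208.97470555]
 [293.13858154 219.06007575]]
196 [(np.int64(489), np.int64(10), np.int64(143)), (np.int64(471), np.int64(34), np.int64(161)), (np.int64(463), np.int64(28), np.int64(159))]
199 [(np.int64(493), np.int64(-4), np.int64(126)), (np.int64(476), np.int64(17), np.int64(142)), (np.int64(468), np.int64(13), np.int64(141))]
202 [(np.int64(492), np.int64(0), np.int64(119)), (np.int64(483), np.int64(-2), np.int64(121)), (np.int64(475), np.int64(-10), np.int64(118))]
205 [(np.int64(492), np.int64(-1), np.int64(111)), (np.int64(482), np.int64(-1), np.int64(113)), (np.int64(474), np.int64(-10), np.int64(109))]
208 [(np.int64(492), np.int64(-1), np.int64(102)), (np.int64(481), np.int64(0), np.int64(105)), (np.int64(474), np.int64(-8), np.int64(102))]
211 [(np.int64(491), np.int64(1), np.int64(94)), (np.int64(483), np.int64(-6), np.int64(92)), (np.int64(473), np.int64(-7), np.int64(94))]
214 [(np.int64(489), np.int64(5), np.int64(89)), (np.int64(480), np.int64(1), np.int64(89)), (np.int64(473), np.int64(-7), np.int64(86))]
217 [(np.int64(489), np.int64(6), np.int64(81)), (np.int64(480), np.int64(2), np.int64(80)), (np.int64(472), np.int64(-6), np.int64(77))]
220 [(np.int64(489), np.int64(6), np.int64(71)), (np.int64(480), np.int64(0), np.int64(70)), (np.int64(473), np.int64(-10), np.int64(66))]
223 [(np.int64(494), np.int64(-10), np.int64(51)), (np.int64(484), np.int64(-11), np.int64(53)), (np.int64(478), np.int64(-27), np.int64(45))]
```

View pics/s3.png

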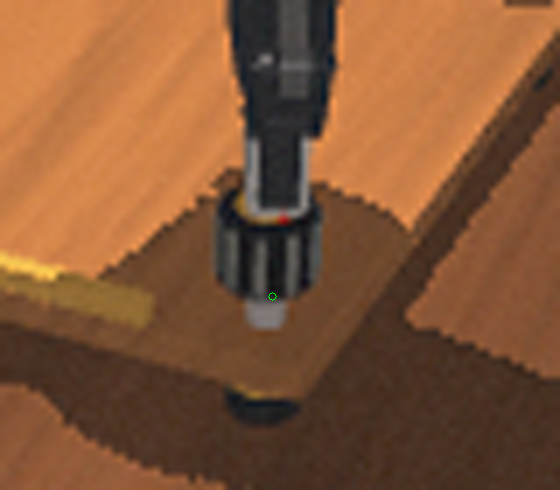

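Run:
```python
from h import *
d=np.load('side0.npz')['d']; W=cloud('side',d); im=np.load('side0.npz')['im']
for v in range(300,352,5): print(v,[(tuple(np.round(W[v,u]).astype(int).tolist()),im[v,u].mean().round()) for u in (318,326,330,336,342)])
print(proj('side',[[236.5,468.4,192.6],[236.5,468.4,230]]))
d=np.load('top0.npz')['d']; W=cloud('top',d);im=np.load('top0.npz')['im']
print(proj('top',[[236.5,468.4,192.6]]))
m=(d>0)&(im.max(2)<70)&(W[...,2]>150)&(W[...,1]>350)
print(m.sum(), W[m].min(0),W[m].max(0))
```

```text
300 [((276, 526, 334), np.float64(43.0)), ((265, 529, 340), np.float64(71.0)), ((260, 531, 343), np.float64(43.0)), ((253, 530, 345), np.float64(37.0)), ((312, 160, -1), np.float64(86.0))]
305 [((275, 526, 326), np.float64(47.0)), ((265, 530, 333), np.float64(64.0)), ((259, 533, 337), np.float64(42.0)), ((253, 527, 334), np.float64(44.0)), ((251, 495, 306), np.float64(48.0))]
310 [((275, 527, 318), np.float64(40.0)), ((264, 532, 326), np.float64(41.0)), ((258, 535, 331), np.float64(40.0)), ((253, 525, 324), np.float64(66.0)), ((248, 508, 310), np.float64(38.0))]
315 [((275, 526, 308), np.float64(38.0)), ((262, 535, 321), np.float64(43.0)), ((257, 535, 323), np.float64(42.0)), ((302, 266, 56), np.float64(22.0)), ((247, 512, 305), np.float64(56.0))]
320 [((274, 526, 300), np.float64(42.0)), ((262, 536, 315), np.float64(38.0)), ((257, 534, 313), np.float64(42.0)), ((253, 516, 298), np.float64(51.0)), ((246, 512, 297), np.float64(41.0))]
325 [((272, 531, 297), np.float64(52.0)), ((261, 537, 307), np.float64(42.0)), ((257, 533, 304), np.float64(43.0)), ((252, 520, 294), np.float64(53.0)),
[... 439 characters left out ...]
at64(19.0)), ((264, 516, 257), np.float64(40.0)), ((257, 520, 264), np.float64(38.0)), ((250, 516, 262), np.float64(109.0)), ((283, 275, 2), np.float64(90.0))]
345 [((323, 307, 4), np.float64(50.0)), ((308, 303, 6), np.float64(23.0)), ((257, 519, 253), np.float64(46.0)), ((250, 515, 252), np.float64(115.0)), ((279, 290, 4), np.float64(85.0))]
350 [((308, 368, 61), np.float64(25.0)), ((306, 311, 2), np.float64(88.0)), ((298, 308, 2), np.float64(85.0)), ((287, 304, 1), np.float64(82.0)), ((276, 302, 3), np.float64(92.0))]
[[350.21685529 352.35954033]
 [352.62004028 334.46734051]]
[[ 62.01597615 306.32569233]]
605 [192.59072124 363.71062665 256.05226493] [304.99830318 452.32851642 521.93256275]
```

The fingertips stop at the knob's top (z about 94 by depth) while the reported TCP is z=55. The start picture shows a similar gap, so the real fingertips sit about 39 mm above the reported TCP. I'll open and go that much lower, watching the force.

Call:
step_arm(
  plan="0 0 0 0 75;0 0 0 0 75;0 0 0 0 75;0 0 0 0 75;0 0 1 0 75;0 0 2 0 75;0 0 2.5 0 75;0 0 3 0 75;0 0 3 0 75",
)

```text
time_s: 5.1
eef_pos: [485.7, -12.8, 24.0]
ee_rot: [-0.001, -0.201, 0.98, 0.0]
force: [-0.0, -0.3, 0.3]
grip_width: 0.75
```

Call:
step_arm(
  plan="0 0 0.4 0 70;0 0 0.4 0 50;0 0 0.4 0 20;0 0 0.4 0 20;0 0 0.4 0 20;0 0 0.4 0 20",
  grip_force=25,
)

```text
time_s: 5.7
eef_pos: [486.4, -13.3, 21.0]
ee_rot: [0.0, -0.201, 0.98, -0.0]
force: [-0.1, -5.1, 0.1]
grip_width: 0.411
```

Call:
step_arm(
  plan="0 0 0.01 8.5 20;0 0 0.03 17 20;0 0 0.04 25.5 20;0 0 0.06 34 20;0 0 0.07 42.5 20;0 0 0.085 51 20;0 0 0.1 59.5 20;0 0 0.11 68 20;0 0 0.13 76.5 20;0 0 0.14 85 20",
)

```text
time_s: 6.7
eef_pos: [487.6, -11.4, 19.9]
ee_rot: [0.001, 0.517, 0.856, 0.002]
force: [7.0, 8.8, 0.3]
grip_width: 0.418
```

Call:
step_arm(
  plan="0 0 0.01 8.5 20;0 0 0.03 17 20;0 0 0.04 25.5 20;0 0 0.06 34 20;0 0 0.07 42.5 20;0 0 0.085 51 20;0 0 0.1 59.5 20;0 0 0.11 68 20;0 0 0.13 76.5 20;0 0 0.14 85 20",
)

```text
time_s: 7.7
eef_pos: [489.5, -12.6, 19.0]
ee_rot: [0.001, 0.959, 0.282, 0.004]
force: [13.1, 3.2, -3.1]
grip_width: 0.411
```

Call:
step_arm(
  plan="0 0 0.01 8.5 20;0 0 0.03 17 20;0 0 0.04 25.5 20;0 0 0.06 34 20;0 0 0.07 42.5 20;0 0 0.085 51 20;0 0 0.1 59.5 20;0 0 0.11 68 20;0 0 0.13 76.5 20;0 0 0.14 85 20",
)

```text
time_s: 8.7
eef_pos: [488.8, -14.3, 17.6]
ee_rot: [-0.0, 0.898, -0.439, 0.004]
force: [8.1, -8.3, -0.7]
grip_width: 0.416
```

Run:
```python
from h import *
move(487,-13,20,113);print(readout.sense()['force'],readout.sense()['wrist_torque'])
```

```text
row: -0.22 0.06 -0.24 tw -255.1 (+-180 ok)  j6 2.21 yawY -142.1
[ 8.10578725 -8.31576544 -0.7156895 ] [-1.5659105  -1.19381166  0.01943118]
```

Call:
step_arm(
  plan="0 0 0 0 70;0 0 0 0 75;0 0 0 0 75;0.09 -0.12 0 -8.5 75;0.09 -0.12 0 -17 75;0.09 -0.12 0 -25.5 75;0.09 -0.12 0 -34 75;0.09 -0.12 0 -42.5 75;0.09 -0.12 0 -51 75;0.09 -0.12 0 -59.5 75",
)

```text
time_s: 9.7
eef_pos: [487.3, -12.6, 16.5]
ee_rot: [-0.0, 0.997, 0.071, -0.0]
force: [0.7, -0.9, -0.6]
grip_width: 0.753
```

Call:
step_arm(
  plan="0 0 0 -85 75;0 0 0 -85 75;0 0 0 -85 75;0 0 0 -85 75;0 0 0 -85 75;0 0 0 -85 75;0 0 0 -85 75;0 0 0 -85 75;0 0 0 -85 75;0 0 0 -85 75",
)

```text
time_s: 10.7
eef_pos: [487.4, -12.6, 16.5]
ee_rot: [-0.0, 0.688, 0.726, -0.0]
force: [0.9, 0.3, 0.6]
grip_width: 0.753
```

Call:
step_arm(
  plan="0 0 0 -25 75;0 0 0 -25 75;0 0 0 -25 60;0 0 0 -25 40;0 0 0 -25 20;0 0 0 -25 20;0 0 0 -25 20;0 0 0 -25 20;0 0 0 -25 20",
)

```text
time_s: 11.6
eef_pos: [487.7, -12.7, 16.7]
ee_rot: [0.0, 0.518, 0.856, 0.0]
force: [1.0, 3.8, 1.8]
grip_width: 0.413
```

Call:
step_arm(
  plan="0 0 0.01 8.5 20;0 0 0.03 17 20;0 0 0.04 25.5 20;0 0 0.06 34 20;0 0 0.07 42.5 20;0 0 0.085 51 20;0 0 0.1 59.5 20;0 0 0.1 68 20;0 0 0.1 76.5 20;0 0 0.1 85 20",
)

```text
time_s: 12.6
eef_pos: [488.7, -12.9, 16.1]
ee_rot: [0.0, 0.96, 0.278, 0.001]
force: [4.7, 3.7, 3.6]
grip_width: 0.412
```

Call:
step_arm(
  plan="0 0 0.01 8.5 20;0 0 0.02 17 20;0 0 0.03 25.5 20;0 0 0.04 34 20;0 0 0.05 42.5 20;0 0 0.05 51 20;0 0 0.05 59.5 20;0 0 0.05 65 20;0 0 0.05 65 20",
)

```text
time_s: 13.5
eef_pos: [488.9, -13.6, 15.8]
ee_rot: [0.0, 0.96, -0.279, 0.002]
force: [4.4, -1.0, 3.9]
grip_width: 0.414
```

Call:
step_arm(
  plan="0 0 0 0 60;0 0 0 0 75;0 0 0 0 75;0 0 0 0 75;0 0 -3 0 75;0 0 -7 0 75;0 0 -11 0 75;0 0 -11 0 75",
)

```text
time_s: 14.3
eef_pos: [489.9, -13.4, 129.7]
ee_rot: [-0.0, 0.961, -0.278, 0.004]
force: [0.7, 0.3, -0.2]
grip_width: 0.756
```

Run:
```python
from h import *
for n in('top','side'):
    im,d=cams.capture(n); np.savez(n+'1.npz',im=im,d=d); 
    W=cloud(n,d)
    P=W[(d>0)&(W[...,0]>520)&(W[...,0]<685)&(W[...,1]>-280)&(W[...,1]<-30)&(abs(W[...,2]-45)<8)]
    A=np.c_[P[:,:2]-[585,-152],np.ones(len(P))]; cp,*_=np.linalg.lstsq(A,P[:,2],rcond=None); print(cp,len(P))
a=np.load('side1.npz')['im'][150:230,210:350,::-1]; b=np.load('top1.npz')['im'][185:265,260:420,::-1]
cv2.imwrite('pics/s4.png',np.vstack([cv2.resize(a,(560,320),interpolation=cv2.INTER_CUBIC),cv2.resize(b,(560,280),interpolation=cv2.INTER_CUBIC)]))
move(464,-282,125,90)
```

```text
[-5.23850843e-03  3.87181359e-03  4.51741197e+01] 4577
[-3.83132696e-03  1.47452178e-03  4.54904747e+01] 2441
row: 12.38 24.01 0.02 tw -212.3 (+-180 ok)  j6 1.87 yawY -122.3
```

View pics/s4.png

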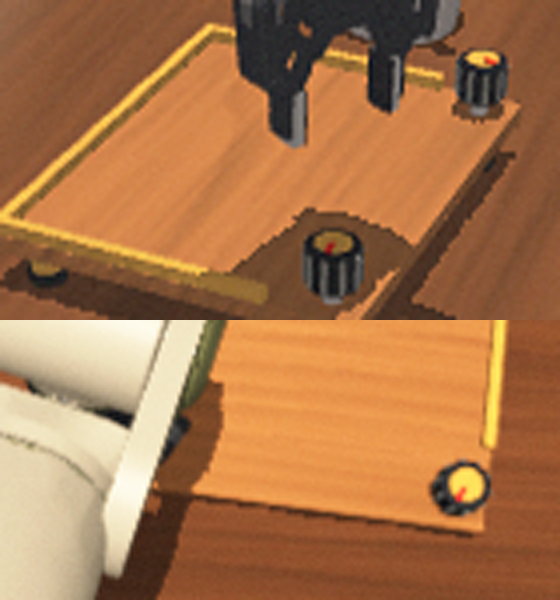

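Call:
step_arm(
  plan="12.4 24 0 -70 75;12.4 24 0 -70 75;12.4 24 0 -70 75;12.4 24 0 -70 75;12.4 24 0 -70 75;12.4 24 0 -70 75;12.4 24 0 -70 75;12.4 24 0 -70 75;12.4 24 0 -70 75;12.4 24 0 -70 75",
)

```text
time_s: 15.4
eef_pos: [463.5, -281.5, 123.3]
ee_rot: [-0.001, 0.946, 0.323, -0.001]
force: [0.8, 0.6, -0.2]
grip_width: 0.752
```

Run:
```python
from h import *
im,d=cams.capture('top'); np.savez('top2.npz',im=im,d=d)
cv2.imwrite('pics/s5.png',cv2.resize(im[185:265,255:425,::-1],None,fx=4.6,fy=4.6,interpolation=cv2.INTER_CUBIC))
move(464,-282,17,-50); print(readout.sense()['force'])
```

```text
row: 0.00 0.06 10.66 tw -2.4 (+-180 ok)  j6 0.15 yawY -52.4
[ 0.55222768  0.12527028 -1.10879886]
```

Call:
step_arm(
  plan="0 0.05 4 0 75;0 0.05 8 0 75;0 0.05 9.5 0 75;0 0.05 10.6 0 75;0 0.05 10.6 0 60;0 0.05 10.6 0 40;0 0.05 10.6 0 20;0 0.05 10.6 0 20;0 0.05 10.6 0 20;0 0.05 10.6 0 20",
)

```text
time_s: 16.45
eef_pos: [465.3, -283.4, 20.2]
ee_rot: [0.002, 0.946, 0.323, 0.001]
force: [2.5, -4.4, 3.1]
grip_width: 0.412
```

Call:
step_arm(
  plan="0 0 0.01 8.5 20;0 0 0.02 17 20;0 0 0.03 25.5 20;0 0 0.05 34 20;0 0 0.06 42.5 20;0 0 0.07 51 20;0 0 0.08 59.5 20;0 0 0.09 68 20;0 0 0.1 70 20;0 0 0.1 70 20",
)

```text
time_s: 17.45
eef_pos: [465.6, -281.4, 19.4]
ee_rot: [-0.001, 0.96, -0.279, 0.001]
force: [4.2, 5.8, 9.6]
grip_width: 0.41
```

Call:
step_arm(
  plan="0 0 0 0 60;0 0 0 0 75;0 0 0 0 75;0 0 0 0 75;0 0 -3 0 75;0 0 -7 0 75;0 0 -11 0 75;0 0 -11 0 75",
)

```text
time_s: 18.25
eef_pos: [466.3, -284.1, 133.2]
ee_rot: [0.002, 0.961, -0.278, 0.004]
force: [0.1, 0.6, -0.9]
grip_width: 0.746
```

```bash
python3 -c "
from h import *
move(360,210,130,0)"
```

```text
row: -35.39 -36.09 0.32 tw -122.3 (+-180 ok)  j6 1.37 yawY -122.3
```

Call:
step_arm(
  plan="-46.8 -43 0 -60 80;-46.8 -43 0 -60 80;-46.8 -43 0 -60 80;-46.8 -43 0 -60 80;-46.8 -43 0 -60 80;-46.8 -43 0 -60 80;-46.8 -43 0 -60 80;-46.8 -43 0 -60 80;-46.8 -43 0 -60 80;-46.8 -43 0 -60 80",
)

```text
time_s: 19.25
eef_pos: [333.0, 202.0, 127.9]
ee_rot: [0.0, 0.971, 0.239, 0.0]
force: [0.3, -1.3, -0.4]
grip_width: 0.796
```

```bash
cat >> h.py <<'E'
def stand(tag,view=True):
    L=[]
    for n in('top','side'):
        im,d=cams.capture(n); np.savez(n+tag+'.npz',im=im,d=d); W=cloud(n,d)
        P=W[(d>0)&(W[...,0]>505)&(W[...,0]<685)&(W[...,1]>-280)&(W[...,1]<-30)&(abs(W[...,2]-45)<6)]
        A=np.c_[P[:,:2]-[585,-152],np.ones(len(P))]; cp,*_=np.linalg.lstsq(A,P[:,2],rcond=None)
        F=W[(d>0)&(W[...,0]>380)&(W[...,0]<740)&(W[...,1]>-420)&(W[...,1]<100)&(abs(W[...,2])<8)]
        A=np.c_[F[:,:2]-[585,-152],np.ones(len(F))]; ct,*_=np.linalg.lstsq(A,F[:,2],rcond=None)
        print(n,'plate slope*1e3',(cp*1e3)[:2].round(2),'rel table',((cp-ct)*1e3)[:2].round(2),'h',cp[2].round(2),(cp-ct)[2].round(2),len(P),len(F))
        for k in((488,-13.5),(465,-282)):
            Q=W[(d>0)&(np.hypot(W[...,0]-k[0],W[...,1]-k[1])<14)&(W[...,2]>78)]
            if len(Q)>20: print(k,len(Q),'top z',np.median(Q[:,2]).round(1),'above plate',(np.median(Q[:,2])-cp@[k[0]-585,k[1]+152,1]).round(1))
E
python3 - <<'E'
from h import *
for t in('0',): 
    pass
stand('3')
a=np.load('side3.npz')['im'][140:230,210:350,::-1]; b=np.load('top3.npz')['im'][185:255,260:420,::-1]
cv2.imwrite('pics/s6.png',np.vstack([cv2.resize(b,(640,280),interpolation=cv2.INTER_CUBIC),cv2.resize(a,(490,315),interpolation=cv2.INTER_CUBIC)[:, :490] if 0 else cv2.copyMakeBorder(cv2.resize(a,(490,315),interpolation=cv2.INTER_CUBIC),0,0,0,150,cv2.BORDER_CONSTANT)]))
print(readout.sense()['eef_pos'])
E
```

```text
top plate slope*1e3 [-6.51  0.12] rel table [-5.92 -0.1 ] h 45.35 45.02 6241 13047
(488, -13.5) 98 top z 89.0 above plate 43.0
(465, -282) 99 top z 88.8 above plate 42.7
side plate slope*1e3 [-7.33 -0.44] rel table [-7.17  0.05] h 45.77 45.1 2815 4490
(488, -13.5) 58 top z 88.9 above plate 42.5
[331.47889267 204.67307467 127.67476565]
```

View pics/s6.png

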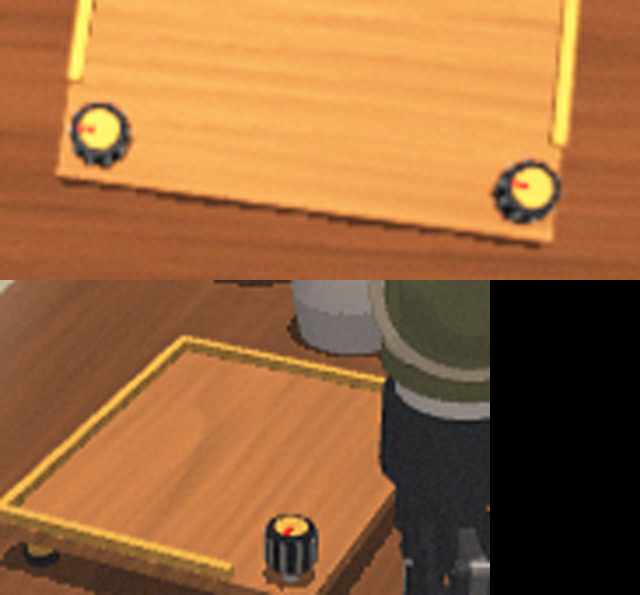

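Both knob lines now point to +y, but the plate slopes -6 to -7 mrad in x, so the near side is about 1.4 mm too high. The first tilt fits this as well: the lines' zero points towards the robot and both knobs now read about +90°. Each has to go back about 85-90°.

Run:
```python
from h import *
f=np.load('top3.npz'); im=f['im'].astype(int)
def atz(uv,z):
    a=world('top',[uv],[1])[0]; b=world('top',[uv],[2])[0]; k=(z-a[2])/(b[2]-a[2]); return (a+k*(b-a))[:2]
for k in((488,-13.5,88),(465,-282,88)):
    u,v=proj('top',k)[0].astype(int); S=8
    c=cv2.resize(f['im'][v-10:v+11,u-10:u+11],None,fx=S,fy=S,interpolation=cv2.INTER_CUBIC).astype(int)
    R_,G,B=c[...,0],c[...,1],c[...,2]; cap=(R_>170)&(R_-B>90); red=(R_-G>95)&(R_>140)
    cnt=[x for x in cv2.findContours(((cap|red)*255).astype(np.uint8),0,2)[0]]
    print([cv2.contourArea(x) for x in cnt])
    y,x=np.nonzero(cap|red); g=lambda x,y:((x+.5)/S-.5+u-10,(y+.5)/S-.5+v-10)
    c0=cv2.minEnclosingCircle(max(cnt,key=cv2.contourArea)); P=atz(g(*c0[0]),88); yr,xr=np.nonzero(red); Q=atz(g(xr.mean(),yr.mean()),88)
    print(P,c0[1],len(xr),'angle cw from +x',np.degrees(np.arctan2(-(Q-P)[1],(Q-P)[0]))%360)
move(488,-13,127,0)
```

```text
[5294.0, 14872.5]
[489.98012203 -11.11605326] 118.08692932128906 354 angle cw from +x 253.4781030516807
[374.0, 417.0, 5233.0, 11331.5]
[ 465.37479801 -279.66296038] 118.08692932128906 420 angle cw from +x 294.05971892768
row: 3.52 26.58 0.07 tw -61.8 (+-180 ok)  j6 1.33 yawY -61.8
```

Call:
step_arm(
  plan="3.5 26.6 0 0 75;3.5 26.6 0 0 75;3.5 26.6 0 0 75;3.5 26.6 0 0 75;3.5 26.6 0 0 75;3.5 26.6 0 0 75;3.5 26.6 0 0 75;3.5 26.6 4 0 75;3.5 26.6 8 0 75;3.5 26.6 8 0 75",
)

```text
time_s: 20.35
eef_pos: [484.9, -17.7, 44.2]
ee_rot: [-0.002, 0.971, 0.239, -0.004]
force: [0.3, -0.7, -0.1]
grip_width: 0.752
```

```bash
python3 -c "
from h import *
move(488.2,-13,18,0)"
```

```text
row: 0.51 -0.27 2.62 tw -62.3 (+-180 ok)  j6 0.81 yawY -62.3
```

Call:
step_arm(
  plan="0.5 -0.25 0 0 75;0.5 -0.25 1 0 75;0.5 -0.25 2 0 75;0.5 -0.25 2.6 0 75;0.5 -0.25 2.6 0 60;0.5 -0.25 2.6 0 40;0.5 -0.25 2.6 0 20;0.5 -0.25 2.6 0 20;0.5 -0.25 2.6 0 20;0.5 -0.25 2.6 0 20",
)

```text
time_s: 21.35
eef_pos: [491.2, -13.0, 22.7]
ee_rot: [-0.001, 0.971, 0.239, -0.0]
force: [-5.3, 9.0, 9.0]
grip_width: 0.414
```

Call:
step_arm(
  plan="0 0 -0.01 -8.5 20;0 0 -0.02 -17 20;0 0 -0.03 -25.5 20;0 0 -0.04 -34 20;0 0 -0.04 -42.5 20;0 0 -0.04 -51 20;0 0 -0.04 -59.5 20;0 0 -0.04 -68 20;0 0 -0.04 -76.5 20;0 0 -0.04 -85 20",
)

```text
time_s: 22.35
eef_pos: [488.8, -12.0, 22.8]
ee_rot: [-0.004, 0.552, 0.834, -0.0]
force: [-15.5, 12.8, 15.9]
grip_width: 0.412
```

Call:
step_arm(
  plan="0 0 0 0 60;0 0 0 0 75;0 0 0 0 75;0 0 0 0 75;0 0 -3 0 75;0 0 -7 0 75;0 0 -11 0 75;0 0 -11 0 75",
)

```text
time_s: 23.15
eef_pos: [494.6, -15.1, 137.3]
ee_rot: [0.005, 0.554, 0.832, 0.001]
force: [0.2, 0.1, -0.5]
grip_width: 0.748
```

```bash
python3 -c "
from h import *
move(465.5,-282.5,127,0)"
```

```text
row: -23.55 -12.99 1.03 tw 22.7 (+-180 ok)  j6 -0.66 yawY 22.7
```

Call:
step_arm(
  plan="-23.5 -13 0 45 75;-23.5 -13 0 45 75;-23.5 -13 0 45 75;-23.5 -13 0 45 75;-23.5 -13 0 45 75;-23.5 -13 0 45 75;-23.5 -13 4 45 75;-23.5 -13 7.5 45 75;-23.5 -13 7.5 45 75;-23.5 -13 7.5 45 75",
)

```text
time_s: 24.15
eef_pos: [462.9, -281.2, 58.0]
ee_rot: [-0.0, 0.83, 0.557, -0.0]
force: [-1.0, 0.0, 0.8]
grip_width: 0.747
```

```bash
python3 -c "
from h import *
cams.capture('side');cams.capture('side')
move(465.5,-282.5,18,0)"
```

```text
row: 0.01 0.19 4.14 tw -22.3 (+-180 ok)  j6 -0.37 yawY -22.3
```

Call:
step_arm(
  plan="0 0.2 1.5 0 75;0 0.2 3 0 75;0 0.2 4 0 75;0 0.2 4 0 75;0 0.2 4 0 60;0 0.2 4 0 40;0 0.2 4 0 20;0 0.2 4 0 20;0 0.2 4 0 20;0 0.2 4 0 20",
)

```text
time_s: 25.25
eef_pos: [466.3, -283.2, 19.1]
ee_rot: [0.002, 0.831, 0.557, 0.001]
force: [7.2, -1.2, 2.5]
grip_width: 0.416
```

Call:
step_arm(
  plan="0 0 -0.01 -8.5 20;0 0 -0.02 -17 20;0 0 -0.03 -25.5 20;0 0 -0.04 -34 20;0 0 -0.06 -42.5 20;0 0 -0.08 -51 20;0 0 -0.09 -59.5 20;0 0 -0.1 -68 20;0 0 -0.11 -76.5 20;0 0 -0.12 -85 20",
)

```text
time_s: 26.25
eef_pos: [467.2, -283.1, 19.9]
ee_rot: [0.004, 0.233, 0.972, -0.001]
force: [12.8, -1.1, -3.3]
grip_width: 0.413
```

Call:
step_arm(
  plan="0 0 0 0 60;0 0 0 0 75;0 0 0 0 75;0 0 0 0 75;0 0 -3 0 75;0 0 -7 0 75;0 0 -11 0 75;0 0 -11 0 75;0 0 -11 0 75",
)

```text
time_s: 27.15
eef_pos: [464.6, -282.2, 129.1]
ee_rot: [0.0, 0.236, 0.972, -0.0]
force: [-0.2, 1.2, -1.0]
grip_width: 0.748
```

```bash
python3 -c "
from h import *
move(300,300,127,0)"
```

```text
row: 41.36 44.17 0.21 tw 62.7 (+-180 ok)  j6 -1.86 yawY 62.7
```

Call:
step_arm(
  plan="41.4 44.2 0 60 90;41.4 44.2 0 60 90;41.4 44.2 0 60 90;41.4 44.2 0 60 90;41.4 44.2 0 60 90;41.4 44.2 0 60 90;41.4 44.2 0 60 90;41.4 44.2 0 60 90;41.4 44.2 0 60 90;41.4 44.2 0 60 90",
)

```text
time_s: 28.15
eef_pos: [333.5, 177.7, 127.8]
ee_rot: [-0.001, 0.691, 0.723, -0.001]
force: [1.5, -0.2, -0.4]
grip_width: 0.899
```

Run:
```python
from h import *
stand('4')
b=np.load('top4.npz')['im'][195:250,262:418,::-1]; a=np.load('side4.npz')['im'][140:230,210:350,::-1]
cv2.imwrite('pics/s7.png',np.vstack([cv2.resize(b,(780,275),interpolation=cv2.INTER_CUBIC),cv2.copyMakeBorder(cv2.resize(a,(490,315),interpolation=cv2.INTER_CUBIC),0,0,0,290,cv2.BORDER_CONSTANT)]))
move(300,300,127,0)
```

```text
top plate slope*1e3 [-0.36  0.2 ] rel table [0.52 0.14] h 44.64 44.36 6253 13037
(488, -13.5) 99 top z 89.3 above plate 44.6
(465, -282) 98 top z 88.6 above plate 43.9
side plate slope*1e3 [-1.43 -0.38] rel table [-1.29 -0.07] h 45.07 44.42 2807 4899
(488, -13.5) 58 top z 88.7 above plate 43.6
row: 12.10 -2.54 0.06 tw 3.2 (+-180 ok)  j6 0.13 yawY 3.2
```

View pics/s7.png

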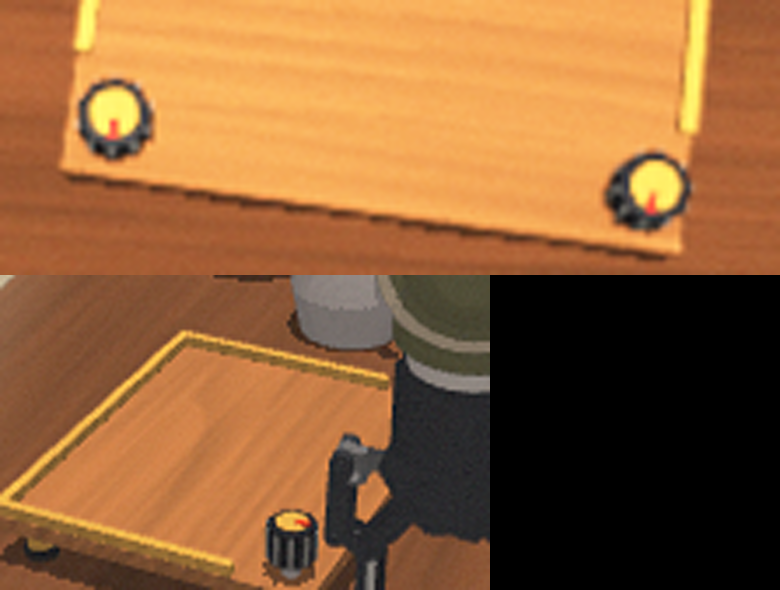

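The plate is now level to about 1 mrad in both views, and both red lines point towards the robot, at (113,128) and (652,203) in the crop. Next are the cups.

Run:
```python
from h import *
from scipy.optimize import least_squares
def atz(uv,z):
    a=world('top',uv,np.ones(len(uv))); b=world('top',uv,2*np.ones(len(uv))); k=((z-a[:,2])/(b[:,2]-a[:,2]))[:,None]; return a+k*(b-a)
f=np.load('top0.npz'); im=f['im']; d=f['d']; W=cloud('top',d)
for nm,(cx,cy),zr in(('blue',(450,314),88),('white',(456,196),70)):
    m=(d>0)&(np.hypot(W[...,0]-cx,W[...,1]-cy)<48)&(W[...,2]>zr-14); Q=W[m]; Q=Q[Q[:,2]>zr-8]
    r=least_squares(lambda p:np.hypot(Q[:,0]-p[0],Q[:,1]-p[1])-30,[cx,cy],loss='soft_l1',f_scale=2)
    print(nm,r.x,len(Q),np.abs(r.fun).mean(),np.percentile(Q[:,2],[50,95]))
hsv=cv2.cvtColor(im,cv2.COLOR_RGB2HSV)
m=((hsv[...,0]>95)&(hsv[...,0]<120)&(hsv[...,1]>90)).astype(np.uint8); m[:, :130]=0;m[:,180:]=0
c=max(cv2.findContours(m,0,2)[0],key=cv2.contourArea); (u,v),r=cv2.minEnclosingCircle(c); print('blue px',u,v,r,atz(np.array([[u,v]]),88))
sd=np.load('side0.npz'); W=cloud('side',sd['d']); d=sd['d']
for nm,(cx,cy),zr in(('blue',(450,314),88),('white',(456,196),70)):
    m=(d>0)&(np.hypot(W[...,0]-cx,W[...,1]-cy)<48); Q=W[m]; Q=Q[Q[:,2]>zr-8]
    r=least_squares(lambda p:np.hypot(Q[:,0]-p[0],Q[:,1]-p[1])-30,[cx,cy],loss='soft_l1',f_scale=2)
    print('side',nm,r.x,len(Q),np.abs(r.fun).mean())
C=cloud('top',f['d']); q=C[(f['d']>0)&(abs(C[...,2]-10)<5)&(C[...,0]>380)&(C[...,0]<520)&(C[...,1]>130)&(C[...,1]<370)&(im[...,0]>190)]
print(cv2.minAreaRect(q[:,:2].astype(np.float32)))
move(450,314,130,0)
```

```text
blue [446.10154985 313.72321526] 125 2.2550472299374076 [87.73740355 92.23546029]
white [454.34759753 195.29388117] 110 1.3483001103086694 [69.18861193 73.54125637]
blue px 151.86666870117188 225.6888885498047 11.93897533416748 [[446.19434584 315.03359306  88.        ]]
side blue [447.66786491 314.85536444] 278 1.341610798814748
side white [457.0429074  195.16655781] 223 1.4732437562539777
((451.583984375, 257.225341796875), (101.86434173583984, 220.72084045410156), 4.404941082000732)
row: 12.67 12.52 -0.24 tw 3.2 (+-180 ok)  j6 0.13 yawY 3.2
```

Call:
step_arm(
  plan="12.75 12.25 0 0 96;12.75 12.25 0 0 96;12.75 12.25 0 0 96;12.75 12.25 0 0 96;12.75 12.25 3 0 96;12.75 12.25 6 0 96;12.75 12.25 8 0 96;12.75 12.25 8 0 96;12.75 12.25 8 0 96",
)

```text
time_s: 29.15
eef_pos: [451.7, 308.8, 48.6]
ee_rot: [-0.0, 0.691, 0.723, -0.0]
force: [0.2, -0.3, 0.7]
grip_width: 0.963
```

Run:
```python
from h import *
im,d=cams.capture('side'); np.savez('side5.npz',im=im,d=d)
cv2.imwrite('pics/s8.png',cv2.resize(im[270:350,215:305,::-1],None,fx=7,fy=7,interpolation=cv2.INTER_CUBIC))
move(447,314.5,30,0); s=readout.sense(); print(s['eef_pos'],s['grip_width'])
```

```text
row: 0.56 -0.49 1.94 tw 2.7 (+-180 ok)  j6 0.34 yawY 2.7
[452.12633072 309.09564857  49.37201044] 0.9608290393825658
```

View pics/s8.png

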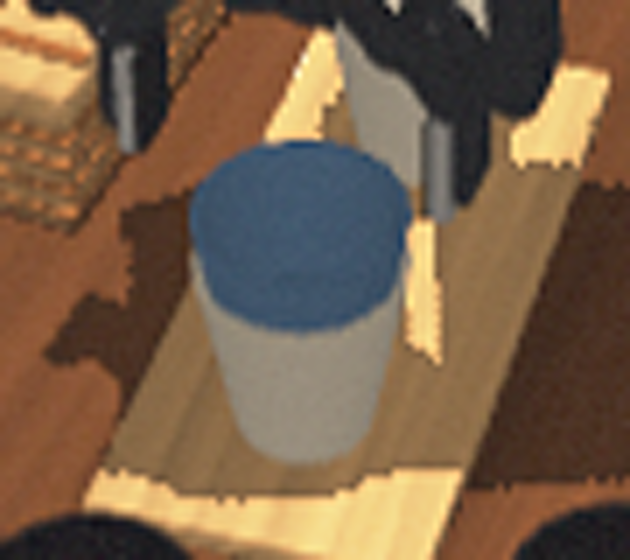

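Run:
```python
from h import *
f=np.load('side5.npz'); W=cloud('side',f['d'])
for u,v in((277,296),(277,298),(278,299),(280,296),(282,296),(233,288),(233,290),(234,289),(231,286)): print(u,v,W[v,u].round())
```

```text
277 296 [406. 317. 116.]
277 298 [406. 318. 112.]
278 299 [405. 315. 107.]
280 296 [402. 312. 113.]
282 296 [398. 313. 116.]
233 288 [496. 319. 109.]
233 290 [495. 322. 106.]
234 289 [493. 322. 110.]
231 286 [501. 317. 111.]
```

Call:
step_arm(
  plan="0.55 -0.5 0 0 96;0.55 -0.5 1 0 96;0.55 -0.5 2.1 0 96;0.55 -0.5 2.1 0 96;0.55 -0.5 2.1 0 80;0.55 -0.5 2.1 0 65;0.55 -0.5 2.1 0 50;0.55 -0.5 2.1 0 50;0.55 -0.5 2.1 0 50",
  grip_force=25,
)

```text
time_s: 30.1
eef_pos: [446.6, 314.7, 28.1]
ee_rot: [0.0, 0.69, 0.724, 0.0]
force: [-0.1, -0.1, 3.3]
grip_width: 0.715
```

Call:
step_arm(
  plan="0 0 0 0 50;0 0 -0.5 0 50;0 0 -1.5 0 50;0 0 -3 0 50;0 0 -5 0 50;0 0 -8 0 50;0 0 -11 0 50;0 0 -14 0 50;0 0 -14 0 50",
)

```text
time_s: 31.0
eef_pos: [447.8, 315.4, 172.2]
ee_rot: [0.001, 0.69, 0.724, 0.003]
force: [1.3, -0.7, -1.7]
grip_width: 0.716
```

Run:
```python
from h import *
im,d=cams.capture('side'); np.savez('side6.npz',im=im,d=d)
cv2.imwrite('pics/s9.png',cv2.resize(im[200:350,205:335,::-1],None,fx=4,fy=4,interpolation=cv2.INTER_CUBIC))
a=np.radians(-5.2); c=np.array([582,-155]); Rr=np.array([[np.cos(a),-np.sin(a)],[np.sin(a),np.cos(a)]])
for p in((-60,70),(-60,0),(-60,-70),(65,0)): print(p,c+Rr@p)
t=c+Rr@[-60,-70]; move(t[0],t[1],168,0); print(readout.sense()['force'])
```

```text
(-60, 70) [528.5912167  -79.85013729]
(-60, 0) [ 522.24693608 -149.56204519]
(-60, -70) [ 515.90265547 -219.27395309]
(65, 0) [ 646.73248591 -160.89111771]
row: -53.69 4.38 0.16 tw 2.7 (+-180 ok)  j6 0.35 yawY 2.7
[-0.06868213 -0.22343642 -2.02237993]
```

View pics/s9.png

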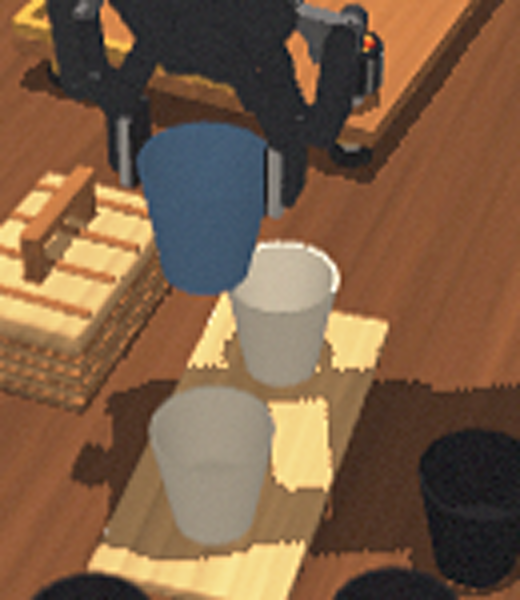

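The blue cup hangs upright between the fingers and the white cup beneath stayed on the coaster. I'll carry it to the plate's right side.

Call:
step_arm(
  plan="-53.7 4.4 0 8 50;-53.7 4.4 0 8 50;-53.7 4.4 0 8 50;-53.7 4.4 0 8 50;-53.7 4.4 0 8 50;-53.7 4.4 0 8 50;-53.7 4.4 0 8 50;-53.7 4.4 0 8 50;-53.7 4.4 0 8 50;-53.7 4.4 0 8 50",
)

```text
time_s: 32.05
eef_pos: [509.8, -183.0, 166.6]
ee_rot: [-0.001, 0.739, 0.674, -0.0]
force: [-0.2, -0.2, -1.2]
grip_width: 0.713
```

Run:
```python
from h import *
move(516,-219,60,-5)
```

```text
row: -3.53 0.96 10.66 tw -0.3 (+-180 ok)  j6 -0.47 yawY -5.3
```

Call:
step_arm(
  plan="-3.5 0.9 0 0 50;-3.5 0.9 3 0 50;-3.5 0.9 7 0 50;-3.5 0.9 10.5 0 50;-3.5 0.9 11.4 0 50;-3.5 0.9 11.8 0 50;-3.5 0.9 11.8 0 50",
)

```text
time_s: 32.75
eef_pos: [516.7, -217.1, 50.5]
ee_rot: [0.0, 0.739, 0.674, 0.0]
force: [0.3, -0.4, -1.0]
grip_width: 0.715
```

Call:
step_arm(
  plan="0 0 0.05 0 50;0 0 0.1 0 50;0 0 0.15 0 50;0 0 0.15 0 50",
)

```text
time_s: 33.15
eef_pos: [516.4, -216.9, 48.6]
ee_rot: [0.0, 0.739, 0.674, 0.0]
force: [-0.3, -0.4, -1.2]
grip_width: 0.716
```

Call:
step_arm(
  plan="0 0 0.1 0 50;0 0 0.2 0 50;0 0 0.3 0 50;0 0 0.3 0 50",
)

```text
time_s: 33.55
eef_pos: [516.2, -216.8, 45.0]
ee_rot: [-0.0, 0.739, 0.674, -0.0]
force: [0.3, 0.7, -0.9]
grip_width: 0.714
```

Call:
step_arm(
  plan="0 0 0.1 0 50;0 0 0.15 0 50;0 0 0.15 0 50",
)

```text
time_s: 33.85
eef_pos: [516.4, -217.1, 44.4]
ee_rot: [0.0, 0.739, 0.674, -0.0]
force: [-1.3, 0.6, 5.1]
grip_width: 0.714
```

Call:
step_arm(
  plan="0 0 0 0 80;0 0 0 0 96;0 0 0 0 96;0 0 0 0 96;0 0 -4 0 96;0 0 -8 0 96;0 0 -11 0 96;0 0 -11 0 96",
)

```text
time_s: 34.65
eef_pos: [517.9, -218.0, 158.0]
ee_rot: [0.004, 0.739, 0.674, 0.001]
force: [0.9, -0.1, 0.5]
grip_width: 0.958
```

Run:
```python
from h import *
cams.capture('top')
move(455.7,195.2,155,0)
```

```text
row: 40.51 -9.91 0.03 tw -5.3 (+-180 ok)  j6 -0.51 yawY -5.3
```

Call:
step_arm(
  plan="40.5 -9.9 0 0 96;40.5 -9.9 0 0 96;40.5 -9.9 0 0 96;40.5 -9.9 0 0 96;40.5 -9.9 0 0 96;40.5 -9.9 0 0 96;40.5 -9.9 0 0 96;40.5 -9.9 0 0 96;40.5 -9.9 4 0 96;40.5 -9.9 7 0 96",
)

```text
time_s: 35.7
eef_pos: [453.3, 197.7, 81.2]
ee_rot: [-0.001, 0.738, 0.675, -0.001]
force: [0.1, -0.6, -0.1]
grip_width: 0.959
```

Run:
```python
from h import *
im,d=cams.capture('side');cams.capture('top')
move(455.7,195.2,8,0)
W=cloud('side',d); 
for nm,(cx,cy),zr in(('lower',(447,314.5),70),('white',(456,195),70)):
    Q=W[(d>0)&(np.hypot(W[...,0]-cx,W[...,1]-cy)<48)&(abs(W[...,2]-zr)<8)]; print(nm,np.percentile(Q,[3,97],axis=0).round(1).tolist())
```

```text
row: 0.01 0.38 7.15 tw -5.2 (+-180 ok)  j6 0.26 yawY -5.2
lower [[418.9, 284.9, 62.4], [476.1, 343.9, 71.9]]
white [[428.3, 165.4, 62.8], [485.4, 225.3, 72.2]]
```

Call:
step_arm(
  plan="0 0.35 2 0 96;0 0.35 5 0 96;0 0.35 7.1 0 96;0 0.35 7.1 0 96;0 0.35 7.1 0 80;0 0.35 7.1 0 65;0 0.35 7.1 0 50;0 0.35 7.1 0 50;0 0.35 7.1 0 50;0 0.35 7.1 0 50",
)

```text
time_s: 36.8
eef_pos: [459.5, 195.3, 14.8]
ee_rot: [0.001, 0.739, 0.674, 0.001]
force: [-2.7, -0.1, 5.4]
grip_width: 0.717
```

Call:
step_arm(
  plan="0 0 -0.5 0 50;0 0 -2 0 50;0 0 -5 0 50;0 0 -9 0 50;0 0 -13 0 50;0 0 -15 0 50;0 0 -15 0 50;0 0 -15 0 50",
)

```text
time_s: 37.6
eef_pos: [458.3, 195.1, 162.7]
ee_rot: [0.0, 0.739, 0.674, 0.0]
force: [0.5, -0.7, -1.6]
grip_width: 0.719
```

Run:
```python
from h import *
move(522.2,-149.6,150,-5); print(readout.sense()['force'])
```

```text
row: -33.73 9.55 1.27 tw -0.3 (+-180 ok)  j6 0.26 yawY -5.3
[ 0.45813147 -0.70364319 -1.55546452]
```

Call:
step_arm(
  plan="-33.7 9.5 0 0 50;-33.7 9.5 0 0 50;-33.7 9.5 0 0 50;-33.7 9.5 0 0 50;-33.7 9.5 0 0 50;-33.7 9.5 0 0 50;-33.7 9.5 0 0 50;-33.7 9.5 0 0 50;-33.7 9.5 4 0 50;-33.7 9.5 8 0 50",
)

```text
time_s: 38.6
eef_pos: [521.6, -149.0, 80.9]
ee_rot: [-0.0, 0.739, 0.673, -0.0]
force: [0.7, -0.7, -2.2]
grip_width: 0.717
```

Run:
```python
from h import *
im,d=cams.capture('top');im,d=cams.capture('side')
move(522.2,-149.6,50,-5); print(readout.sense()['force'])
```

```text
row: -0.21 0.39 2.72 tw -0.3 (+-180 ok)  j6 -0.40 yawY -5.3
[-1.10039483 -0.00511039 -0.85883485]
```

Call:
step_arm(
  plan="-0.1 0.2 1.5 0 50;-0.1 0.2 2.4 0 50;-0.1 0.2 2.6 0 50;-0.1 0.2 2.7 0 50;-0.1 0.2 2.75 0 50;-0.1 0.2 2.8 0 50;-0.1 0.2 2.8 0 50",
)

```text
time_s: 39.4
eef_pos: [524.1, -150.4, 55.1]
ee_rot: [0.0, 0.739, 0.674, 0.0]
force: [-0.4, -1.1, -0.6]
grip_width: 0.72
```

Call:
step_arm(
  plan="0 0 0.2 0 50;0 0 0.4 0 50;0 0 0.55 0 50;0 0 0.6 0 50;0 0 0.65 0 50;0 0 0.65 0 50",
)

```text
time_s: 40.0
eef_pos: [524.0, -150.5, 49.1]
ee_rot: [0.0, 0.739, 0.674, -0.0]
force: [-4.5, 1.1, 7.7]
grip_width: 0.717
```

Contact. I'll release and go for the last cup.

Call:
step_arm(
  plan="0 0 0 0 80;0 0 0 0 96;0 0 0 0 96;0 0 0 0 96;0 0 -4 0 96;0 0 -8 0 96;0 0 -11 0 96;0 0 -11 0 96",
)

```text
time_s: 40.8
eef_pos: [525.7, -151.2, 162.4]
ee_rot: [0.004, 0.739, 0.674, 0.001]
force: [0.6, -0.1, 0.2]
grip_width: 0.958
```

Run:
```python
from h import *
cams.capture('top')
move(447,314.5,155,0)
```

```text
row: 45.60 -12.03 0.48 tw -5.3 (+-180 ok)  j6 -0.40 yawY -5.3
```

Call:
step_arm(
  plan="45.6 -12 0 0 96;45.6 -12 0 0 96;45.6 -12 0 0 96;45.6 -12 0 0 96;45.6 -12 0 0 96;45.6 -12 0 0 96;45.6 -12 0 0 96;45.6 -12 0 0 96;45.6 -12 0 0 96;45.6 -12 4 0 96",
)

```text
time_s: 41.85
eef_pos: [447.3, 319.2, 120.3]
ee_rot: [0.001, 0.738, 0.675, 0.004]
force: [1.6, 0.5, -1.0]
grip_width: 0.955
```

Run:
```python
from h import *
cams.capture('top');cams.capture('top');cams.capture('top')
move(447,314.5,10,0)
```

```text
row: -0.02 0.25 10.52 tw -5.2 (+-180 ok)  j6 0.49 yawY -5.2
```

Call:
step_arm(
  plan="0 0.25 4 0 96;0 0.25 8 0 96;0 0.25 10.5 0 96;0 0.25 10.5 0 96;0 0.25 10.5 0 80;0 0.25 10.5 0 65;0 0.25 10.5 0 50;0 0.25 10.5 0 50;0 0.25 10.5 0 50;0 0.25 10.5 0 50",
)

```text
time_s: 43.0
eef_pos: [450.4, 315.0, 15.7]
ee_rot: [0.001, 0.739, 0.674, 0.002]
force: [-1.9, -0.7, 7.9]
grip_width: 0.723
```

Call:
step_arm(
  plan="0 0 -0.5 0 50;0 0 -2 0 50;0 0 -5 0 50;0 0 -9 0 50;0 0 -13 0 50;0 0 -15 0 50;0 0 -15 0 50;0 0 -15 0 50",
)

```text
time_s: 43.8
eef_pos: [448.8, 314.4, 163.0]
ee_rot: [-0.0, 0.739, 0.674, -0.0]
force: [-0.7, -0.3, -1.4]
grip_width: 0.719
```

Run:
```python
from h import *
cams.capture('top')
move(528.6,-79.9,150,-5); print(readout.sense()['force'])
```

```text
row: -38.50 11.62 1.22 tw -0.3 (+-180 ok)  j6 0.49 yawY -5.3
[-0.26036255  0.25106235 -1.57156365]
```

Call:
step_arm(
  plan="-38.5 11.6 0 0 50;-38.5 11.6 0 0 50;-38.5 11.6 0 0 50;-38.5 11.6 0 0 50;-38.5 11.6 0 0 50;-38.5 11.6 0 0 50;-38.5 11.6 0 0 50;-38.5 11.6 0 0 50;-38.5 11.6 4 0 50;-38.5 11.6 8 0 50",
)

```text
time_s: 44.85
eef_pos: [528.6, -81.1, 81.1]
ee_rot: [-0.0, 0.74, 0.673, -0.0]
force: [0.5, -0.6, -1.0]
grip_width: 0.723
```

Run:
```python
from h import *
cams.capture('top');cams.capture('top');cams.capture('top')
move(528.6,-79.9,50,-5); print(readout.sense()['force'])
```

```text
row: -0.08 0.14 3.10 tw -0.3 (+-180 ok)  j6 -0.28 yawY -5.3
[-0.09444468 -0.5923905   0.26899103]
```

Call:
step_arm(
  plan="0 0 1.5 0 50;0 0 2.5 0 50;0 0 2.8 0 50;0 0 2.9 0 50;0 0 2.95 0 50;0 0 3 0 50;0 0 3 0 50",
)

```text
time_s: 45.7
eef_pos: [529.2, -79.5, 53.6]
ee_rot: [0.0, 0.739, 0.674, 0.0]
force: [-0.7, -1.0, -1.0]
grip_width: 0.722
```

Call:
step_arm(
  plan="0 0 0.05 0 50;0 0 0.1 0 50;0 0 0.1 0 50;0 0 0.1 0 50",
)

```text
time_s: 46.1
eef_pos: [529.0, -79.5, 52.2]
ee_rot: [-0.0, 0.739, 0.674, 0.0]
force: [-0.5, -0.3, -0.8]
grip_width: 0.718
```

Call:
step_arm(
  plan="0 0 0.15 0 50;0 0 0.25 0 50;0 0 0.3 0 50;0 0 0.35 0 50;0 0 0.35 0 50",
)

```text
time_s: 46.6
eef_pos: [529.2, -79.6, 49.8]
ee_rot: [0.0, 0.739, 0.674, 0.0]
force: [-4.3, 0.4, 9.8]
grip_width: 0.719
```

Call:
step_arm(
  plan="0 0 0 0 80;0 0 0 0 96;0 0 0 0 96;0 0 0 0 96;0 0 -4 0 96;0 0 -8 0 96;0 0 -13 0 96;0 0 -13 0 96",
)

```text
time_s: 47.4
eef_pos: [531.7, -80.4, 185.1]
ee_rot: [0.005, 0.739, 0.674, 0.003]
force: [1.1, -0.1, -0.1]
grip_width: 0.956
```

Run:
```python
from h import *
im,d=cams.capture('top'); np.savez('top7.npz',im=im,d=d); save('t7.png',im,1.4); W=cloud('top',d)
ims,ds=cams.capture('side'); np.savez('side7.npz',im=ims,d=ds); Ws=cloud('side',ds)
for n,D,WW in(('top',d,W),('side',ds,Ws)):
    r=[x for x in spotter.regions_of(n,'basket') if x['conf']>.3][:2]
    for q in r:
        P=WW[q['pixels']&(D>0)]; L=P[abs(P[:,2]-59)<6].astype(np.float32); H=P[P[:,2]>80]
        print(n,q['conf'],np.round(q['extent']),cv2.minAreaRect(L[:,:2]) if len(L)>5 else '',len(H),H.mean(0) if len(H) else '', np.degrees(cv2.fitLine(H[:,:2].astype(np.float32),2,0,.01,.01)[:2].ravel()) if len(H)>5 else '')
        if len(H)>5: vx,vy=cv2.fitLine(H[:,:2].astype(np.float32),2,0,.01,.01)[:2].ravel(); print('bar angle',np.degrees(np.arctan2(vy,vx)),H.min(0),H.max(0))
move(618,175,155,0)
```

```text
Traceback (most recent call last):
cv2.error: OpenCV(4.12.0) /io/opencv/modules/imgproc/src/convhull.cpp:143: error: (-215:Assertion failed) total >= 0 && (depth == CV_32F || depth == CV_32S) in function 'convexHull'
```

View pics/t7.png

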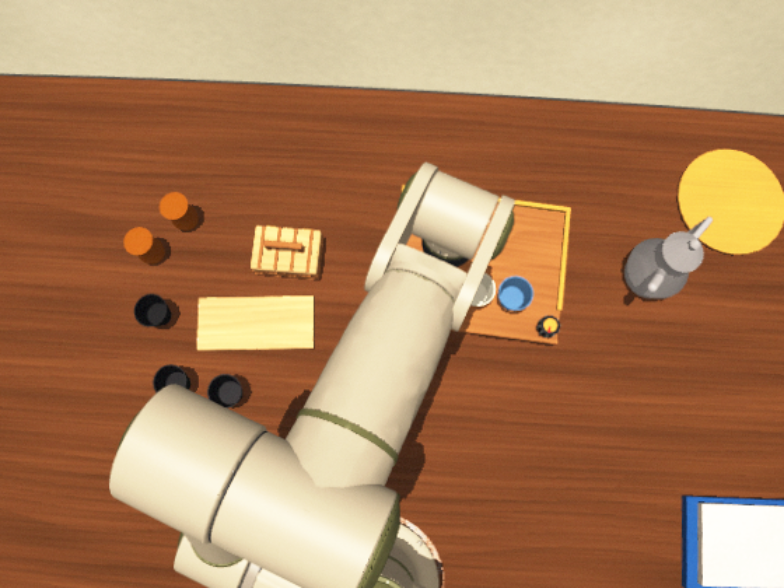

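The basket has been knocked aside; it now sits at (285,250) in this view. Blue cup and a white one show on the plate, and the coaster is empty.

Run:
```python
from h import *
for n,(x0,x1,y0,y1) in(('top',(170,240,150,205)),('side',(150,270,200,330))):
    f=np.load(n+'7.npz'); d=f['d']; W=cloud(n,d); m=np.zeros((420,560),bool); m[y0:y1,x0:x1]=1
    m&=(d>0)&(W[...,1]>100)&(W[...,1]<280)&(W[...,0]>510)&(W[...,0]<700)
    P=W[m]; L=P[abs(P[:,2]-59)<7]; H=P[(P[:,2]>78)&(P[:,2]<100)]
    print(n,cv2.minAreaRect(np.ascontiguousarray(L[:,:2]).astype(np.float32)),len(H),H.mean(0),cv2.minAreaRect(np.ascontiguousarray(H[:,:2]).astype(np.float32)))
move(580,203,155,0)
```

```text
top ((583.7281494140625, 202.62936401367188), (125.71154022216797, 86.37205505371094), 88.5210952758789) 152 [582.41449206 202.24790695  91.48568345] ((583.2947387695312, 202.79568481445312), (71.16211700439453, 12.778467178344727), 88.29230499267578)
side ((584.9199829101562, 202.53128051757812), (127.67771911621094, 85.13720703125), 88.19219970703125) 182 [583.56069754 205.91167848  89.4679085 ] ((584.9083251953125, 202.15750122070312), (72.05156707763672, 12.519219398498535), 88.93408966064453)
row: 28.59 2.50 2.30 tw -5.3 (+-180 ok)  j6 -0.28 yawY -5.3
```

Call:
step_arm(
  plan="28.6 2.9 0 -3.7 60;28.6 2.9 0 -3.7 60;28.6 2.9 0 -3.7 60;28.6 2.9 0 -3.7 60;28.6 2.9 0 -3.7 60;28.6 2.9 0 -3.7 60;28.6 2.9 4 -3.7 60;28.6 2.9 8 -3.7 60;28.6 2.9 8 -3.7 60;28.6 2.9 8 -3.7 60",
  grip_force=40,
)

```text
time_s: 48.55
eef_pos: [584.1, 202.4, 98.6]
ee_rot: [-0.001, 0.717, 0.697, -0.001]
force: [-0.2, 0.5, 1.2]
grip_width: 0.604
```

Run:
```python
from h import *
cams.capture('top'); cams.capture('side')
move(584,202.5,29,-1.6); print(readout.sense()['eef_pos'])
```

```text
row: -0.00 -0.14 7.18 tw -0.0 (+-180 ok)  j6 0.17 yawY -1.6
[585.37164971 202.50523963 100.75836303]
```

Call:
step_arm(
  plan="0 -0.1 3 0 60;0 -0.1 6 0 60;0 -0.1 7.2 0 60;0 -0.1 7.2 0 60;0 -0.1 7.2 0 60;0 -0.1 7.2 0 40;0 -0.1 7.2 0 20;0 -0.1 7.2 0 3;0 -0.1 7.2 0 3;0 -0.1 7.2 0 3",
  grip_force=40,
)

```text
time_s: 49.65
eef_pos: [584.1, 202.7, 27.5]
ee_rot: [0.001, 0.717, 0.697, 0.001]
force: [2.9, 0.4, 4.2]
grip_width: 0.134
```

Call:
step_arm(
  plan="0 0 0 0 3;0 0 0 0 3;0 0 -0.5 0 3;0 0 -2 0 3;0 0 -5 0 3;0 0 -9 0 3;0 0 -12 0 3;0 0 -12 0 3;0 0 -12 0 3",
)

```text
time_s: 50.55
eef_pos: [582.8, 202.6, 146.6]
ee_rot: [-0.0, 0.717, 0.697, -0.0]
force: [-0.9, 0.2, -4.0]
grip_width: 0.128
```

Run:
```python
from h import *
cams.capture('top'); im,d=cams.capture('side')
move(646.7,-160.9,145,-5.2); print(readout.sense()['eef_pos'],readout.sense()['force'],readout.sense()['grip_width'])
```

```text
row: -36.14 7.46 0.00 tw 3.6 (+-180 ok)  j6 0.17 yawY -1.6
[582.26688707 202.48792672 145.03523969] [-0.13709615  0.19450739 -2.26044022] 0.12828713034906267
```

Call:
step_arm(
  plan="-36.1 7.5 0 3.6 3;-36.1 7.5 0 3.6 3;-36.1 7.5 0 3.6 3;-36.1 7.5 0 3.6 3;-36.1 7.5 0 3.6 3;-36.1 7.5 0 3.6 3;-36.1 7.5 0 3.6 3;-36.1 7.5 0 3.6 3;-36.1 7.5 0 3.6 3;-36.1 7.5 0 3.6 3",
)

```text
time_s: 51.65
eef_pos: [647.6, -159.8, 145.2]
ee_rot: [-0.001, 0.739, 0.674, -0.0]
force: [0.3, 0.9, -2.9]
grip_width: 0.131
```

Run:
```python
from h import *
im,d=cams.capture('top'); im,d=cams.capture('side')
cv2.imwrite('pics/s10.png',cv2.resize(im[100:250,190:340,::-1],None,fx=4,fy=4,interpolation=cv2.INTER_CUBIC))
move(646.7,-160.9,80,-5.2); print(readout.sense()['eef_pos'],readout.sense()['force'])
```

```text
row: -0.21 -0.11 6.61 tw 0.1 (+-180 ok)  j6 -0.33 yawY -5.1
[ 647.94157932 -158.89220135  146.10047128] [ 0.1344573   0.90877558 -2.26089648]
```

View pics/s10.png

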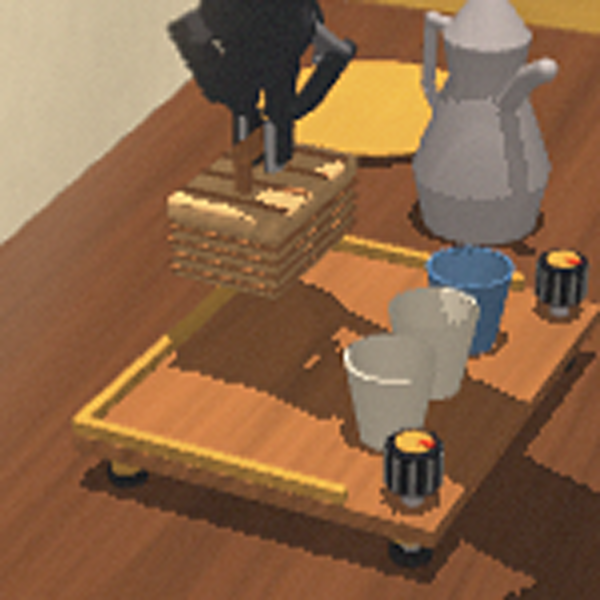

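The three cups stand upright on the plate in a row from (390,390) to (470,300), and the basket hangs level over the far half. I'll lower it.

Call:
step_arm(
  plan="-0.2 0 3 0 3;-0.2 0 5.5 0 3;-0.2 0 6.3 0 3;-0.2 0 6.8 0 3;-0.2 0 6.9 0 3;-0.2 0 7 0 3;-0.2 0 7 0 3;-0.2 0 7 0 3",
)

```text
time_s: 52.55
eef_pos: [648.3, -162.4, 77.4]
ee_rot: [0.0, 0.738, 0.674, 0.0]
force: [-0.8, 0.1, -2.3]
grip_width: 0.129
```

Call:
step_arm(
  plan="0 0 0.1 0 3;0 0 0.15 0 3;0 0 0.2 0 3;0 0 0.25 0 3;0 0 0.25 0 3",
)

```text
time_s: 53.05
eef_pos: [648.0, -162.3, 74.1]
ee_rot: [-0.0, 0.738, 0.674, -0.0]
force: [0.0, 0.6, -2.4]
grip_width: 0.132
```

Call:
step_arm(
  plan="0 0 0.1 0 3;0 0 0.2 0 3;0 0 0.3 0 3;0 0 0.3 0 3;0 0 0.3 0 3",
)

```text
time_s: 53.55
eef_pos: [648.4, -162.2, 71.8]
ee_rot: [0.0, 0.738, 0.674, 0.0]
force: [1.4, 2.5, 2.4]
grip_width: 0.134
```

Call:
step_arm(
  plan="0 0 0 0 20;0 0 0 0 50;0 0 0 0 50;0 0 0 0 50;0 0 -3 0 50;0 0 -7 0 50;0 0 -11 0 50;0 0 -15 0 50;0 0 -15 0 50",
)

```text
time_s: 54.45
eef_pos: [649.7, -163.1, 227.8]
ee_rot: [0.005, 0.738, 0.674, 0.002]
force: [-0.1, 0.5, 0.2]
grip_width: 0.504
```

Run:
```python
from h import *
cams.capture('top')
move(330,330,200,-5)
```

```text
row: 46.18 -36.22 2.41 tw -0.2 (+-180 ok)  j6 -0.33 yawY -5.2
```

Call:
step_arm(
  plan="46.2 -36.2 0 0 50;46.2 -36.2 0 0 50;46.2 -36.2 0 0 50;46.2 -36.2 0 0 50;46.2 -36.2 0 0 50;46.2 -36.2 0 0 50;46.2 -36.2 0 0 50;46.2 -36.2 0 0 50;46.2 -36.2 0 0 50;46.2 -36.2 0 0 50",
)

```text
time_s: 55.5
eef_pos: [374.7, 258.7, 220.2]
ee_rot: [-0.0, 0.739, 0.674, -0.001]
force: [1.1, 0.7, 0.1]
grip_width: 0.5
```

Call:
step_arm(
  plan="10 -5 0 0 50;10 -5 0 0 50;10 -5 0 0 50;10 -5 0 0 50",
)

```text
time_s: 55.9
eef_pos: [334.8, 362.4, 220.0]
ee_rot: [-0.0, 0.738, 0.675, -0.001]
force: [0.9, 0.5, -0.9]
grip_width: 0.5
```

Run:
```python
from h import *
stand('9')
b=np.load('top9.npz')['im'][120:260,255:425,::-1]; a=np.load('side9.npz')['im'][120:240,200:360,::-1]
cv2.imwrite('pics/s11.png',np.hstack([cv2.resize(b,(400,330),interpolation=cv2.INTER_CUBIC),cv2.resize(a,(400,330),interpolation=cv2.INTER_CUBIC)]))
# slope from visible bare plate, robust; and rim heights
for n in('top','side'):
    f=np.load(n+'9.npz'); d=f['d']; W=cloud(n,d); a=np.radians(-5.2); Rr=np.array([[np.cos(a),-np.sin(a)],[np.sin(a),np.cos(a)]])
    q=(W[...,:2]-[582,-155])@Rr
    m=(d>0)&(abs(q[...,0])<118)&(abs(q[...,1])<145)&(abs(W[...,2]-45)<5); P=q[m]; z=W[...,2][m]
    A=np.c_[P,np.ones(len(P))]; 
    for _ in range(3):
        c,*_=np.linalg.lstsq(A,z,rcond=None); k=abs(z-A@c)<3; A,z=A[k],z[k]
    print(n,c,len(z))
print(readout.sense()['eef_pos'])
```

```text
top plate slope*1e3 [0.78 0.07] rel table [1.76 0.05] h 44.61 44.31 3516 13033
(488, -13.5) 98 top z 88.8 above plate 44.2
(465, -282) 99 top z 88.8 above plate 44.3
side plate slope*1e3 [-0.81 -1.63] rel table [-0.31 -0.88] h 45.08 44.47 933 5124
top [-2.70488824e-04  2.45779666e-05  4.45865659e+01] 4876
side [-1.20749570e-03 -3.90399225e-04  4.49830176e+01] 1167
[336.0901944  360.7182042  220.50554188]
```

View pics/s11.png

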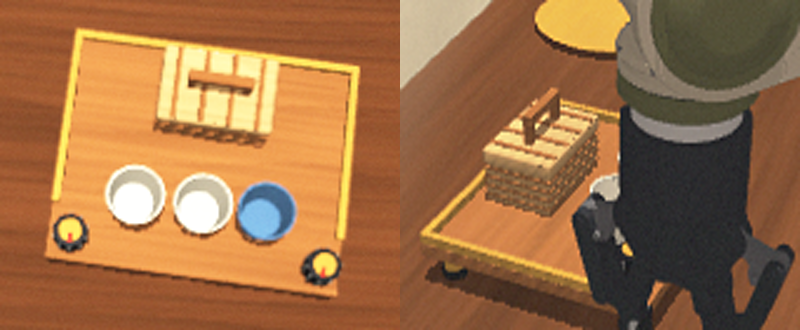

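```bash
python3 -c "
from h import *
print(workorder.finish_job())"
```

```text
the job is handed in; nothing more can be done
None
```

I levelled the stand, moved the cups and the basket onto it, and handed the job in at about 56 s of robot time. No verdict was returned.

**What I did**
- **Levelling:** I turned both thumb knobs before loading anything. My first estimate of the knobs' zero position was about 90° off and left the near side about 1.4 mm high. The measured tilt showed the error, so I turned both back by about 85°.
- **Cups:** Only one blue cup was there, nested in a white one. I lifted it straight up and out, then moved the two white cups; all three stand in a row across the plate.
- **Basket:** It was knocked aside during the run. I found it again and set it on the far half of the plate.

**Last checks**
- **Level:** The slope is within about 1.2 mrad (about 0.25 mm across the feet) fitted over the whole bare plate, from both cameras. A cruder fit over part of the plate gave up to 1.8 mrad. Both red lines point at the robot.
- **Cups:** All three are upright and separate. The blue cup and its neighbour are only about 5 mm apart at the rims.
- **Basket and bystanders:** The basket sits inside the rim. I never went near the dallah or the glasses.

**Things that disagreed or went unchecked**
- The real fingertips were about 39 mm above the reported tool position, so my first grip on the left knob closed on nothing. I allowed for this afterwards.
- Knob heights read from depth came out about 1 mm too high, so I went by the plate's slope and the red lines instead.
- Off-centre gripping pushed sideways on the stand with up to about 20 N, so it may have moved a few millimetres.
- I judged that all four feet bear from the slope and the knob positions; I did not do a push test.

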